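# Load the pick-up kiln's shelf and hold its self-closing door at the mark

## Robot

A 6-joint arm with a two-finger parallel gripper is mounted at the origin on the work surface. World frame = base frame: x ahead of the robot, y to its left, z up, the work surface at z = 0. Lengths are in m, angles in rad, forces in N, time in s.
With the tool pointing down it reaches from about 0.225 to 0.875 m from the base axis. Payload 3.4 kg.
Tool frame: the origin (TCP) lies on the mounting face of the last link; the fingertips stand 173 mm ahead of it and the grasp point (between the pads) lies 155 mm ahead of it; x points along the fingers, y is the direction in which the jaws open and shut, and the axes are right-handed (so a half turn about x gives the same grasp; the last joint's range is limited). The gripper opens to 85 mm and grips with 20 to 120 N. Pads are 22 mm wide; open, the fingers measure 114 mm over their backs; the gripper's body (76 mm by 85 mm) begins 54 mm behind the grasp point. The pads swing forward as they close: fully open they stand 13 mm farther back than shut.
Start: joints at [-1.43, 0.276, 1.505, -0, 1.361, -0.121], TCP at [0.149, -0.555, 0.405] pointing down, gripper open.
Joint ranges: [-2.89, 2.89], [-0.75, 2.08], [0.22, 2.7], [-1.18, 4.32], [0.11, 2.71], [-2.7, 2.7]. Speed limits (rad/s): [2.57, 2.57, 3.14, 3.14, 3.14, 3.14].

## Interface

Orientations are given as a unit quaternion [w, x, y, z].
In Python, from rig import manip gives the robot as it stands.
- The arm moves only by the tool arm_command, never from a script. Its argument "targets" is a list of rows, each an object with "dp": the shift along the tool's x, y, z in m, a list of three; "turn": the turn, a rotation vector about the tool's x, y, z in degrees, a list of three; "grip": the opening, from -1 (shut) to 1 (fully open). In form: [{"dp": [tx, ty, tz], "turn": [wx, wy, wz], "grip": grip}, ...]. A call has 1 to 8 rows; each row shifts and turns the commanded pose from where the row before left it, along the tool's axes as they then stand; what a row does not reach is not made up. A row lasts 1/10 s, in which the tool goes at most 50 mm and 8.59 degrees, less where a joint would pass 70% of its speed; a pose out of reach is approached as far as the arm can. A call with a gripper value outside its range is refused whole. The fingers move at their own pace and stop on an object; "grip_force" is the grip in N (left out, the last holds). Time passes only in rows, so rows that do not move let the fingers close. It gives the time, the measured TCP pose, the force and the opening at its end, in the units of the state.
- manip.get_state(): the state, without advancing time (a new reading comes with each control period).
- manip.get_image(name): name is "scene" or "side" or "wrist"; returns the picture (420x560x3 uint8, red, green, blue); there is no depth.
- manip.calibration(name): a dict with "fx", "fy", "cx", "cy" (pixels), "R" (3x3) and "t" (3): a world point X has camera coordinates R X + t. Camera axes: x right, y down, z forward; pixel columns grow to the right and rows downward; lengths in m; the calibration is good to about 2 mm. A picture is of the moment at which its call begins: read the wrist's pose just before it. calibration takes no time and is no camera call; for the wrist camera it gives the pose at the moment of the call.
- manip.sign_off(): hands the job in, once; it reports no verdict.
The state is a dict: "clock": time; "qpos": joint angles; "qd": joint speeds; "effort": joint torques, N m; "position": TCP position; "ee_rot": TCP orientation; "contact_force": force on the tool from outside, world axes, zero at the start; "moment": the same for the moment, N m; "width": finger opening in m.
Only numpy, scipy, OpenCV 4.12 (cv2) and the standard library are available. Lean on these libraries where they do the work, as an engineer would, in place of code of your own. Each camera call takes 0.05 s, during which the arm holds its last target.

## Task

One piece of colour bar already stands on the loading shelf of the pick-up kiln; stand the other two pieces from the steel plate upright beside it (set them down, do not drop them), so that the three make one straight row along the middle of the shelf, side by side with a gap of one to two fingers between neighbours. Then take the handle of the kiln's self-closing door, pull it along until the door's pointer is level with the brass clip that marks how far it may be opened, and keep holding it there: you finish while still holding the door against its spring, ready for the glassblower to push the pieces in. Leave the jars, the can, the tape, the cup, the jacks and the paddle where they are.

Things in the scene. Friction and masses are not known exactly. Their poses are not given: they have to be found in the camera images.
- bar_a: sawn piece of solid amber glass rod, a plain round cylinder 30 mm in diameter and 55 mm tall, about 0.1 kg, standing on end; origin: centre of its underside, z up. Starts on the steel plate. The steel plate (marver) is 500 x 445 x 12 mm and lies flat on the table at the robot's front and right, so things on it stand 12 mm above the table.
- bar_b: sawn piece of solid amber glass rod, a plain round cylinder 30 mm in diameter and 65 mm tall, about 0.1 kg, standing on end; origin: centre of its underside, z up. Starts on the steel plate.
- bar_c: sawn piece of solid amber glass rod, a plain round cylinder 30 mm in diameter and 60 mm tall, about 0.1 kg, standing on end; origin: centre of its underside, z up. Starts already standing on the kiln's loading shelf, near its middle.
- kiln: bench kiln of grey sheet metal, fixed, at the robot's front left, top 250 mm above the table; a controller box 50 mm high on top, over 130 mm behind the front. Origin: on the table straight below the shut door's handle; x points into the kiln, y along the front in the door's opening direction (towards the robot), z up. Body: x 76 to 336, y -240 to +205 mm; mouth: y -175 to +5, z 95 to 175 mm.
- shelf_mid (a point): middle of the top face of the loading shelf, a cream-coloured flat plate without lip, fixed in front of the kiln's mouth, 95 mm above the table, 200 mm long (y) and 150 mm deep (x); axes as the kiln's. It lies 135 mm in front of the kiln's front face, 83 mm in front of the door's face, 50 mm in front of the handle's outer side.
- kiln_door (a joint): self-closing door, a steel slab 200 x 106 x 40 mm hung on a rod across the kiln's front; value in m: 0 shut, grows as it slides along the kiln's +y, stop at 0.165. A spring always pulls it shut: about 6 N at 0, 10 N at 0.10, 12.6 N at the stop. It does not stay open by itself.
- door_handle (a point): upright wooden grip on the door, 18 mm in diameter, free round top end; travels with the door. Origin: on its axis, 235 mm above the table; the wood runs from 25 mm below to 60 mm above the origin (top 45 mm higher than the kiln's top). Axis 76 mm in front of the kiln's front face, 26 mm in front of the door's; steel stem and brackets only 30 mm and more below the origin. Axes as the kiln's.
- pointer (a point): tip of the small flat steel pointer on the door's hanger, 8 mm wide, 263 mm above the table; travels with the door along the kiln's y (y = -20 mm in the kiln's frame with the door shut). Axes as the kiln's.
- index_clip: the mark: a brass clip 22 mm wide, 40 mm deep, with a nose 8 mm wide in its middle, on the front edge of the kiln's top. Origin: on the kiln's top at the front edge, below the nose; axes as the kiln's. The door is at the mark when the pointer is level with the nose: pointer's y in this frame = 0. Set 55 to 110 mm along the kiln's y, differently each time.
- frit_jar: closed glass jar, white cap, 60 mm in diameter, 85 mm tall; origin: centre of underside. A bystander.
- tall_jar: closed glass jar with paper label and steel cap, 60 mm in diameter, 120 mm tall; origin: centre of underside. A bystander.
- drinks_can: plain aluminium can, 66 mm in diameter, 115 mm tall; origin: centre of underside. A bystander.
- tape_roll: roll of paper tape lying flat, 96 mm in diameter, 25 mm high; origin: centre of underside. A bystander.
- steel_cup: empty steel cup, 70 mm in diameter at the rim, 60 mm tall; origin: centre of underside. A bystander.
- jacks: glassworker's steel jacks (large tweezers with two blades) lying flat on the steel plate, 200 mm long along its x, 55 mm wide, 12 mm high; origin: middle of underside. A bystander.
- paddle: wooden paddle lying flat on the table, 290 mm long along its x, blade 85 mm wide towards +x, 14 mm thick; origin: on the underside where handle and blade meet. A bystander.

How it is judged:
By the outcome, as a careful person would: the job done as asked, in the order asked, and still so for the second after the job is handed in, while the arm keeps its last pose, push and grip.
It also fails if it takes over 64 s, if anything falls off the work surface, if the arm or the gripper's body presses on something with over 40 N, if the wrist force passes 120 N, or if a joint passes its speed limit or range.

## Working session

There is one attempt and no reset: what is moved stays moved. The work goes in short steps, Python scripts to look and compute and a tool call to move; the robot and the scene stay as the last step left them, time stands still between calls to the robot, and variables do not carry over. Pictures are saved under pics/ and viewed, and the job is handed in when it is done.

Besides the shell and the picture viewer there is one more tool, called after "Request:" as name(argument=value, ...), one argument or row to a line, values as JSON. arm_command: Moves the arm, as the interface text tells. Its arguments: {"type":"object","properties":{"targets":{"type":"array"},"grip_force":{"type":"number"}},"required":["targets"]}

```bash
mkdir -p pics; ls; python3 - <<'E'
from rig import manip
import cv2
print(manip.get_state())
for n in ["scene","side","wrist"]:
    im=manip.get_image(n); cv2.imwrite(f"pics/{n}0.png",im[:,:,::-1]); c=manip.calibration(n); print(n,c)
E
```

```text
pics
{'clock': 0.0, 'qpos': array([-1.43000503e+00,  2.76596212e-01,  1.50611707e+00,  8.97206612e-06,
        1.36070718e+00, -1.20998413e-01]), 'qd': array([ 0.00155106, -0.00112728,  0.00015168,  0.00149211,  0.00072655,
        0.00203763]), 'effort': array([ 1.81394174e-03, -4.16767359e+01, -2.45807004e+01, -5.92398756e-04,
        1.10288960e-02, -1.66047391e-05]), 'position': array([ 0.14878345, -0.55520185,  0.40384513]), 'ee_rot': array([-0.09164564, -0.70105433, -0.09293809,  0.70106092]), 'contact_force': array([-0.43522198, -0.72417159,  0.48735153]), 'moment': array([-0.01013368, -0.01561822,  0.01340025]), 'width': 0.0853019420969903}
scene {'fx': 485.86129616275593, 'fy': 485.86129616275593, 'cx': 283.43810041483636, 'cy': 201.56478086872426, 'R': array([[-0.81029248,  0.58602406, -0.00137796],
       [ 0.51266532,  0.70771667, -0.48611868],
       [-0.28390204, -0.39460475, -0.87389171]]), 't': array([ 0.53535177, -0.18420025,  1.47536214])}
side {'fx': 488.886784853891, 'fy': 488.886784853891, 'cx': 272.602702571328, 'cy': 210.11572814693977, 'R': array([[ 0.99509285, -0.09798667,  0.01374192],
       [-0.05075377, -0.62470307, -0.77921122],
       [ 0.08493693,  0.77469006, -0.62661075]]), 't': array([-0.59734654,  0.10619598,  1.41298441])}
wrist {'fx': 333.20450871210556, 'fy': 333.20450871210556, 'cx': 275.96118416984484, 'cy': 212.978046931252, 'R': array([[ 0.25868565, -0.96595767, -0.00274036],
       [-0.91347502, -0.24555112,  0.32445035],
       [-0.3140782 , -0.0814274 , -0.94589876]]), 't': array([-0.57356087, -0.04264012,  0.38203815])}
```

View pics/scene0.png

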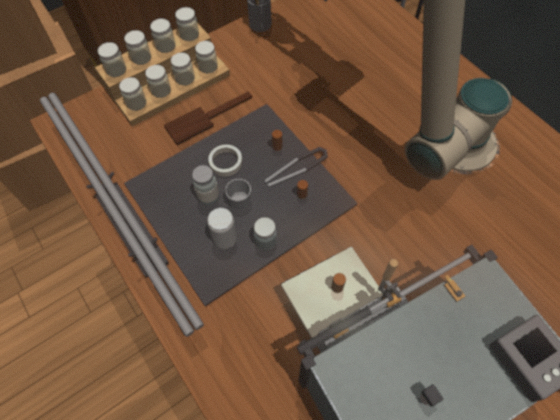

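View pics/side0.png

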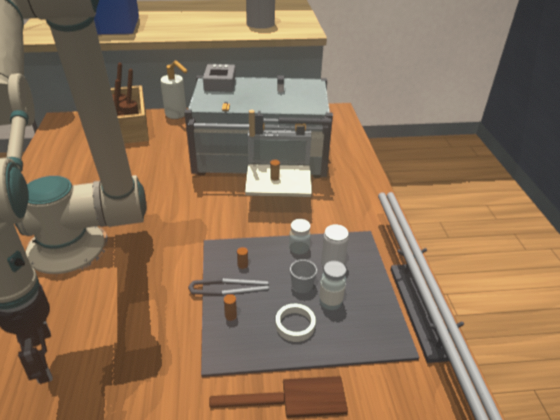

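View pics/wrist0.png

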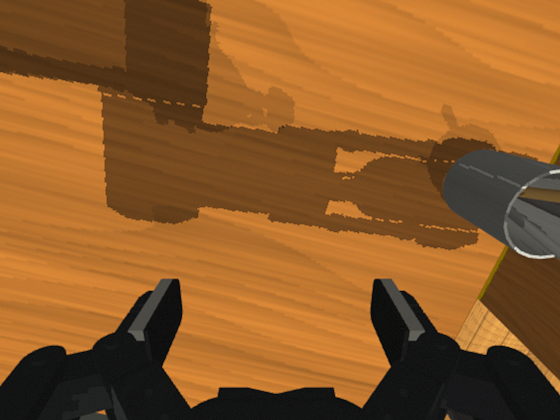

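The scene view shows bars at (277,140) and (302,188) on the plate, with bar_c at (339,282). The handle is near (390,270) and the clip near (453,288). In the side view the bars are at (242,257), (231,307) and (275,170), and the clip is at (225,106). I'll zoom in next and segment by colour.

```bash
cat > h.py <<'E'
import numpy as np, cv2
from rig import manip
def ray(c,u,v):
    d=c['R'].T@np.array([(u-c['cx'])/c['fx'],(v-c['cy'])/c['fy'],1.]); return -c['R'].T@c['t'],d/np.linalg.norm(d)
def onz(c,u,v,z):
    o,d=ray(c,u,v); return o+d*(z-o[2])/d[2]
def proj(c,X):
    p=c['R']@np.asarray(X,float)+c['t']; return np.array([c['fx']*p[0]/p[2]+c['cx'],c['fy']*p[1]/p[2]+c['cy']])
def tri(c1,p1,c2,p2):
    o1,d1=ray(c1,*p1);o2,d2=ray(c2,*p2)
    s=np.linalg.lstsq(np.c_[d1,-d2],o2-o1,rcond=None)[0]
    a=o1+d1*s[0];b=o2+d2*s[1]; return (a+b)/2,np.linalg.norm(a-b)
E
python3 - <<'E'
import cv2
a=cv2.imread('pics/scene0.png'); b=cv2.imread('pics/side0.png')
cv2.imwrite('pics/z1.png',cv2.resize(a[230:380,280:480],None,fx=4,fy=4,interpolation=2))
cv2.imwrite('pics/z2.png',cv2.resize(b[60:210,180:340],None,fx=4,fy=4,interpolation=2))
cv2.imwrite('pics/z3.png',cv2.resize(a[120:220,200:350],None,fx=5,fy=5,interpolation=2))
cv2.imwrite('pics/z4.png',cv2.resize(b[220:340,180:320],None,fx=5,fy=5,interpolation=2))
E
```

```text
(no output)
```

View pics/z1.png

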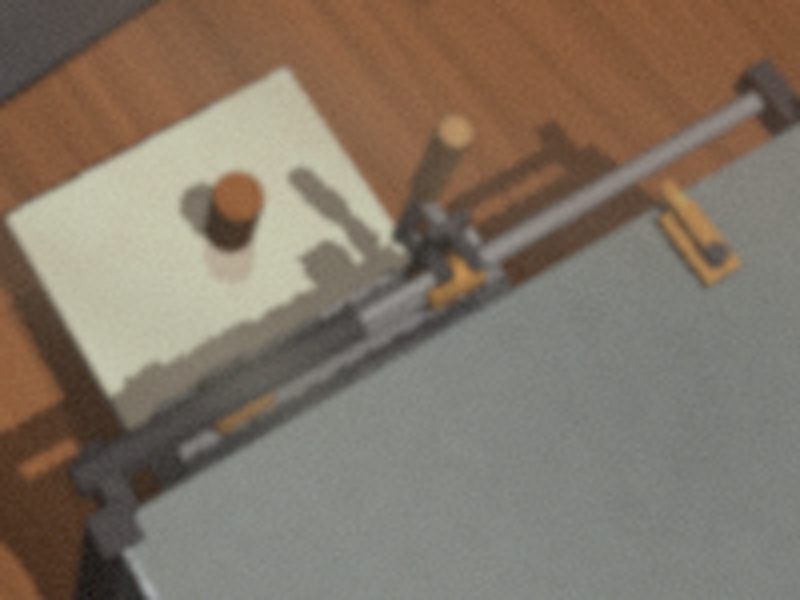

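View pics/z2.png

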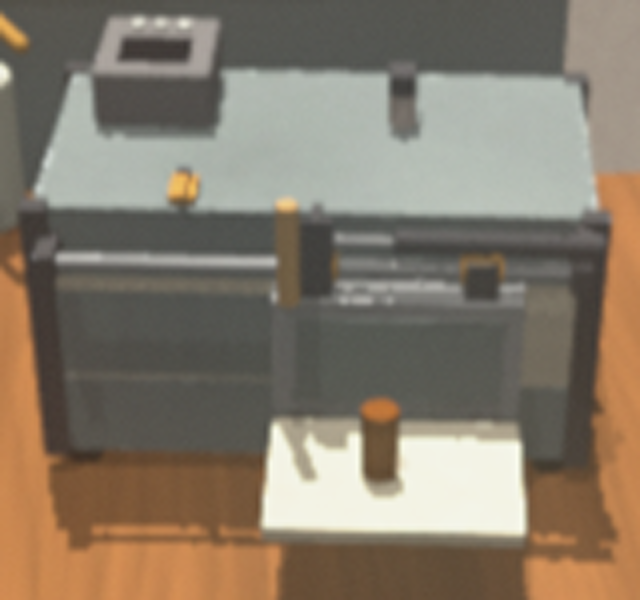

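View pics/z3.png

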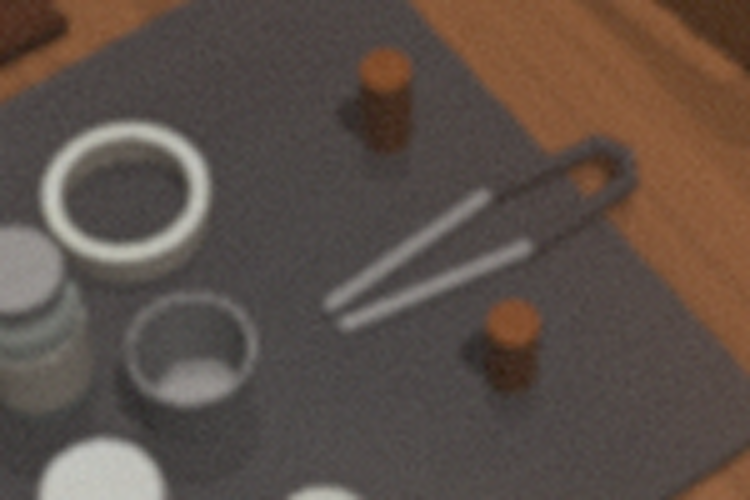

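View pics/z4.png

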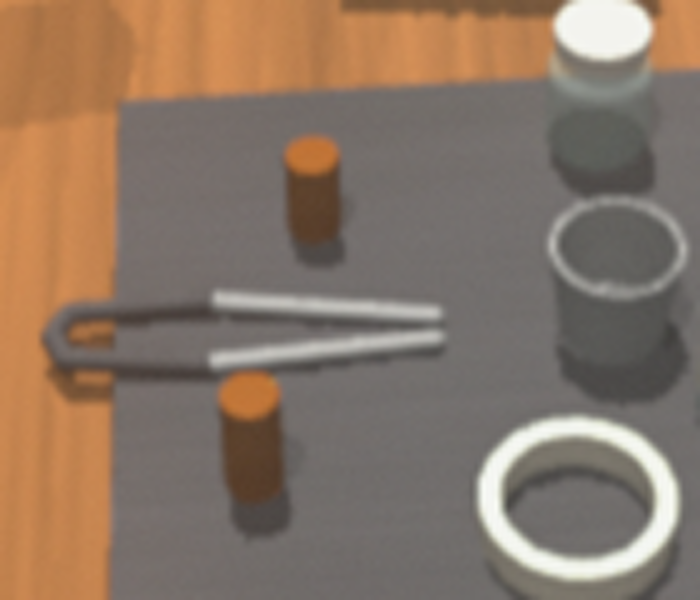

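The zooms show the taller bar (bar_b) below the jacks in the side view and the shorter one (bar_a) above them. Shelf corners, handle top and clip are all clear. I'll triangulate them now.

```bash
python3 - <<'E'
from h import *
np.set_printoptions(precision=4,suppress=True)
S=manip.calibration('scene');D=manip.calibration('side')
def z1(u,v,k=4,o=(280,230)): return ((u+.5)/k-.5+o[0],(v+.5)/k-.5+o[1])
z2=lambda u,v:z1(u,v,4,(180,60)); z3=lambda u,v:z1(u,v,5,(200,120)); z4=lambda u,v:z1(u,v,5,(180,220))
for n,p,q,z in [('b',z3(386,70),z4(250,395),.077),('a',z3(513,322),z4(312,155),.067),('c',z1(239,195),z2(380,409),.155),('handle',z1(455,132),z2(288,203),.295)]:
    print(n,onz(S,*p,z),onz(D,*q,z),tri(S,p,D,q))
print('shelf scene',[onz(S,*z1(*p),.095)[:2] for p in [(287,67),(8,215),(400,235),(130,420)]])
print('shelf side',[onz(D,*z2(*p),.095)[:2] for p in [(262,530),(525,533),(273,418),(522,422)]])
print('kiln top scene', [onz(S,*z1(*p),.25)[:2] for p in [(130,510),(400,357),(640,222)]])
print('kiln top side', [onz(D,*z2(*p),.25)[:2] for p in [(37,207),(600,218)]])
print('nose scene', [onz(S,*z1(*p),z)[:2] for z in (.25,.263) for p in [(668,187),(712,248),(661,213),(710,282),(740,265)]])
print('nose side', [onz(D,*z2(*p),z)[:2] for z in (.25,.263) for p in [(184,175),(183,203),(170,200),(197,200)]])
E
```

```text
b [ 0.4667 -0.3005  0.077 ] [ 0.466  -0.3028  0.077 ] (array([ 0.466 , -0.3015,  0.0754]), np.float64(8.014291642170722e-05))
a [ 0.5054 -0.1274  0.067 ] [ 0.504  -0.1287  0.067 ] (array([ 0.5045, -0.1278,  0.0659]), np.float64(0.0009057587018516676))
c [0.6215 0.1622 0.155 ] [0.6203 0.1623 0.155 ] (array([0.6209, 0.1622, 0.1548]), np.float64(0.0010986401183201186))
handle [0.5571 0.2313 0.295 ] [0.5563 0.2321 0.295 ] (array([0.5567, 0.2314, 0.2951]), np.float64(0.0008868302272434262))
shelf scene [array([0.5261, 0.1012]), array([0.722 , 0.0777]), array([0.5413, 0.2238]), array([0.737 , 0.2164])]
shelf side [array([0.5252, 0.0955]), array([0.7224, 0.076 ]), array([0.5424, 0.247 ]), array([0.7439, 0.2255])]
kiln top scene [array([0.7924, 0.2757]), array([0.6398, 0.2956]), array([0.4944, 0.315 ])]
kiln top side [array([0.3639, 0.3266]), array([0.8044, 0.2765])]
nose scene [array([0.4693, 0.3099]), array([0.4747, 0.3463]), array([0.4823, 0.3178]), array([0.4884, 0.3582]), array([0.4697, 0.3609]), array([0.4758, 0.3111]), array([0.4811, 0.347 ]), array([0.4886, 0.3189]), array([0.4946, 0.3588]), array([0.4762, 0.3614])]
nose side [array([0.4804, 0.3736]), array([0.4785, 0.3251]), array([0.4683, 0.3309]), array([0.4897, 0.3294]), array([0.4804, 0.3475]), array([0.4785, 0.2998]), array([0.4685, 0.3056]), array([0.4895, 0.3041])]
```

bar_b top is at (0.466, -0.3015), bar_a at (0.5045, -0.128) and bar_c at (0.621, 0.162). The handle is at (0.557, 0.2315), and the kiln y axis lies about 6.5° off world -x. Next I'll work out the tool axes and the first move.

```bash
cat >> h.py <<'E'
from scipy.spatial.transform import Rotation as Ro
TH=np.radians(6.5)
KX=np.array([np.sin(TH),np.cos(TH),0]);KY=np.array([-np.cos(TH),np.sin(TH),0]);KO=np.array([.5567,.2315,0])
def rot(st): 
    q=st['ee_rot']; return Ro.from_quat([q[1],q[2],q[3],q[0]]).as_matrix()
def go(st,g,zdir):
    """grasp point target g, tool z horizontal dir zdir, tool x down: print shift in current tool axes & turn"""
    R=rot(st); p=st['position']+.155*R[:,0]
    z=zdir/np.linalg.norm(zdir); x=np.array([0,0,-1.]); T=np.c_[x,np.cross(z,x),z]
    print('clock',st['clock'],'grasp',p.round(4),'width',st['width'].round(4),'F',st['contact_force'].round(1))
    print(' turn deg',np.degrees(Ro.from_matrix(R.T@T).as_rotvec()).round(2))
    tcp=np.asarray(g)+[0,0,.155]
    print(' dp in final axes (turn first)',(T.T@(tcp-st['position'])).round(4),' in present axes',(R.T@(tcp-st['position'])).round(4))
def k2w(x,y,z): return KO+KX*x+KY*y+np.array([0,0,z])
def w2k(p): d=np.asarray(p)-KO; return np.array([d@KX,d@KY,d[2]])
E
python3 - <<'E'
from h import *
st=manip.get_state(); print(rot(st).round(3))
go(st,[.466,-.3015,.18],-KY); print(w2k([.6209,.1622,.095]), k2w(-.059,-.085,.095))
E
```

```text
[[-0.     0.259 -0.966]
 [ 0.001 -0.966 -0.259]
 [-1.    -0.001 -0.   ]]Traceback (most recent call last):
  File "<stdin>", line 3, in <module>
  File "h.py", line 22, in go
    print('clock',st['clock'],'grasp',p.round(4),'width',st['width'].round(4),'F',st['contact_force'].round(1))
                                                         ^^^^^^^^^^^^^^^^^
AttributeError: 'float' object has no attribute 'round'
```

```bash
sed -i "s/st\['width'\].round(4)/round(st['width'],4)/" h.py
python3 - <<'E'
from h import *
st=manip.get_state()
go(st,[.466,-.3015,.18],KY); print(w2k([.6209,.1622,.095]), k2w(-.059,-.085,.095))
E
```

```text
clock 0.15 grasp [ 0.1487 -0.5551  0.249 ] width 0.0851 F [ 0.2  0.2 -1. ]
 turn deg [2.15e+01 1.00e-02 8.00e-02]
 dp in final axes (turn first) [ 0.069  -0.288  -0.2865]  in present axes [ 0.0693 -0.1629 -0.3721]
[-0.06158688 -0.0716323   0.095     ] [0.63447462 0.16325699 0.095     ]
```

Request:
arm_command(
  targets=[
    {"dp": [0, 0, 0], "turn": [7.2, 0, 0], "grip": 0.4},
    {"dp": [0, 0, 0], "turn": [7.2, 0, 0], "grip": 0.4},
    {"dp": [0, 0, 0], "turn": [7.1, 0, 0], "grip": 0.4},
    {"dp": [0, -0.032, -0.032], "turn": [0, 0, 0], "grip": 0.4},
    {"dp": [0, -0.032, -0.032], "turn": [0, 0, 0], "grip": 0.4},
    {"dp": [0, -0.032, -0.032], "turn": [0, 0, 0], "grip": 0.4},
    {"dp": [0, -0.032, -0.032], "turn": [0, 0, 0], "grip": 0.4},
    {"dp": [0, -0.032, -0.032], "turn": [0, 0, 0], "grip": 0.4},
  ],
  grip_force=40,
)

```text
clock: 0.95
position: [0.327, -0.4132, 0.4045]
ee_rot: [0.04, -0.706, 0.04, 0.706]
contact_force: [1.0, -0.4, 0.3]
width: 0.0603
```

Request:
arm_command(
  targets=[
    {"dp": [0, -0.032, -0.032], "turn": [0, 0, 0], "grip": 0.4},
    {"dp": [0, -0.032, -0.032], "turn": [0, 0, 0], "grip": 0.4},
    {"dp": [0, -0.032, -0.032], "turn": [0, 0, 0], "grip": 0.4},
    {"dp": [0.03, -0.032, -0.032], "turn": [0, 0, 0], "grip": 0.4},
    {"dp": [0, 0, 0], "turn": [0, 0, 0], "grip": 0.4},
    {"dp": [0, 0, 0], "turn": [0, 0, 0], "grip": 0.4},
  ],
)

```text
clock: 1.55
position: [0.4651, -0.3033, 0.376]
ee_rot: [0.04, -0.705, 0.039, 0.707]
contact_force: [-0.7, -0.4, 0.1]
width: 0.0598
```

```bash
python3 - <<'E'
from h import *
st=manip.get_state()
go(st,[.466,-.3015,.052],KY)
c=manip.calibration('wrist'); im=manip.get_image('wrist'); cv2.imwrite('pics/w1.png',im[:,:,::-1])
print('pred top',proj(c,[.466,-.3015,.077]))
hsv=cv2.cvtColor(im,cv2.COLOR_RGB2HSV); print(c['t'])
E
```

```text
clock 1.55 grasp [ 0.4647 -0.3031  0.221 ] width 0.0598 F [-0.7 -0.4  0.1]
 turn deg [0.14 0.14 0.05]
 dp in final axes (turn first) [ 0.169  -0.0019 -0.0007]  in present axes [ 0.169  -0.0017 -0.0011]
pred top [274.63883155 201.39754703]
[-0.24894581  0.43403788  0.51650058]
```

View pics/w1.png

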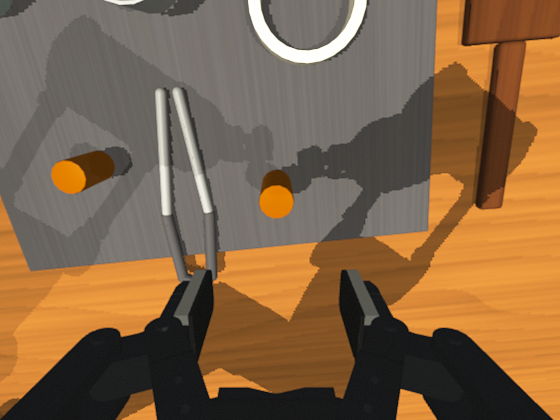

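The wrist view shows bar_b's top at (276,201), 2 px from the prediction and centred between the fingers. bar_a is at (69,176) and the jacks sit to the left of bar_b, clear of the jaws. Now down and grasp.

Request:
arm_command(
  targets=[
    {"dp": [0.04, 0, 0], "turn": [0, 0, 0], "grip": 0.4},
    {"dp": [0.04, 0, 0], "turn": [0, 0, 0], "grip": 0.4},
    {"dp": [0.035, 0, -0.001], "turn": [0, 0, 0], "grip": 0.4},
    {"dp": [0.03, 0, 0], "turn": [0, 0, 0], "grip": 0.4},
    {"dp": [0.024, 0, 0], "turn": [0, 0, 0], "grip": 0.4},
    {"dp": [0, 0, 0], "turn": [0, 0, 0], "grip": 0.4},
    {"dp": [0, 0, 0], "turn": [0, 0, 0], "grip": 0.4},
  ],
)

```text
clock: 2.3
position: [0.4654, -0.3055, 0.2088]
ee_rot: [-0.04, 0.706, -0.041, -0.706]
contact_force: [-0.1, -0.1, -0.6]
width: 0.06
```

Request:
arm_command(
  targets=[
    {"dp": [0, 0, 0], "turn": [0, 0, 0], "grip": -1},
    {"dp": [0, 0, 0], "turn": [0, 0, 0], "grip": -1},
    {"dp": [0, 0, 0], "turn": [0, 0, 0], "grip": -1},
    {"dp": [0, 0, 0], "turn": [0, 0, 0], "grip": -1},
    {"dp": [0, 0, 0], "turn": [0, 0, 0], "grip": -1},
  ],
)

```text
clock: 2.8
position: [0.4663, -0.3048, 0.21]
ee_rot: [-0.039, 0.707, -0.041, -0.705]
contact_force: [-0.5, -0.8, 6.0]
width: 0.0293
```

```bash
python3 - <<'E'
from h import *
st=manip.get_state()
go(st,k2w(-.0616,-.072-.05,.30),KY)
E
```

```text
clock 2.8 grasp [ 0.4666 -0.3052  0.055 ] width 0.0293 F [-0.5 -0.8  6. ]
 turn deg [ 0.02 -0.16 -0.14]
 dp in final axes (turn first) [-0.245  -0.4815 -0.1512]  in present axes [-0.2458 -0.4808 -0.152 ]
```

Request:
arm_command(
  targets=[
    {"dp": [-0.02, 0, 0], "turn": [0, 0, 0], "grip": -1},
    {"dp": [-0.045, 0, 0], "turn": [0, 0, 0], "grip": -1},
    {"dp": [-0.045, 0, 0], "turn": [0, 0, 0], "grip": -1},
    {"dp": [-0.045, 0, 0], "turn": [0, 0, 0], "grip": -1},
    {"dp": [-0.045, 0, 0], "turn": [0, 0, 0], "grip": -1},
    {"dp": [-0.045, 0, 0], "turn": [0, 0, 0], "grip": -1},
    {"dp": [0, -0.02, -0.006], "turn": [0, 0, 0], "grip": -1},
    {"dp": [0, -0.04, -0.012], "turn": [0, 0, 0], "grip": -1},
  ],
)

```text
clock: 3.6
position: [0.4901, -0.2478, 0.4555]
ee_rot: [-0.04, 0.707, -0.043, -0.704]
contact_force: [-0.2, 0.7, -1.8]
width: 0.0291
```

Request:
arm_command(
  targets=[
    {"dp": [0, -0.042, -0.013], "turn": [0, 0, 0], "grip": -1},
    {"dp": [0, -0.042, -0.013], "turn": [0, 0, 0], "grip": -1},
    {"dp": [0, -0.042, -0.013], "turn": [0, 0, 0], "grip": -1},
    {"dp": [0, -0.042, -0.013], "turn": [0, 0, 0], "grip": -1},
    {"dp": [0, -0.042, -0.013], "turn": [0, 0, 0], "grip": -1},
    {"dp": [0, -0.042, -0.013], "turn": [0, 0, 0], "grip": -1},
    {"dp": [0, -0.042, -0.013], "turn": [0, 0, 0], "grip": -1},
    {"dp": [0, -0.042, -0.013], "turn": [0, 0, 0], "grip": -1},
  ],
)

```text
clock: 4.4
position: [0.6319, 0.0773, 0.4534]
ee_rot: [-0.04, 0.706, -0.04, -0.706]
contact_force: [1.1, -0.6, -0.9]
width: 0.0291
```

Request:
arm_command(
  targets=[
    {"dp": [0, -0.042, -0.013], "turn": [0, 0, 0], "grip": -1},
    {"dp": [0, -0.02, -0.006], "turn": [0, 0, 0], "grip": -1},
    {"dp": [0, 0, 0], "turn": [0, 0, 0], "grip": -1},
    {"dp": [0, 0, 0], "turn": [0, 0, 0], "grip": -1},
    {"dp": [0, 0, 0], "turn": [0, 0, 0], "grip": -1},
  ],
)

```text
clock: 4.9
position: [0.6572, 0.1335, 0.4533]
ee_rot: [0.04, -0.706, 0.041, 0.706]
contact_force: [-0.9, -1.2, -0.8]
width: 0.0296
```

```bash
python3 - <<'E'
from h import *
st=manip.get_state()
go(st,k2w(-.0616,-.072-.05,.20),KY)
for n in ['scene','side','wrist']: cv2.imwrite(f'pics/{n}2.png',manip.get_image(n)[:,:,::-1])
a=cv2.imread('pics/side2.png')[60:220,180:340]; b=cv2.imread('pics/scene2.png')[200:360,270:430]
cv2.imwrite('pics/m2.png',cv2.resize(np.hstack([b,a]),None,fx=2.5,fy=2.5,interpolation=2))
E
```

```text
clock 4.9 grasp [0.6571 0.1333 0.2983] width 0.0296 F [-0.9 -1.2 -0.8]
 turn deg [-0.08  0.02 -0.07]
 dp in final axes (turn first) [ 0.0983 -0.0244 -0.011 ]  in present axes [ 0.0982 -0.0245 -0.011 ]
```

View pics/m2.png

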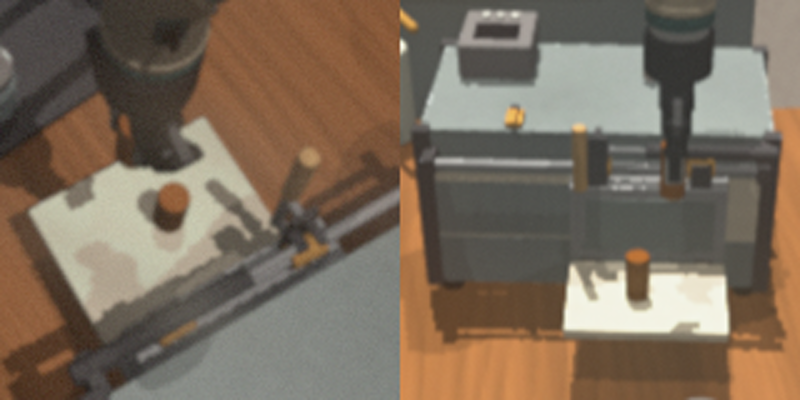

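View pics/wrist2.png

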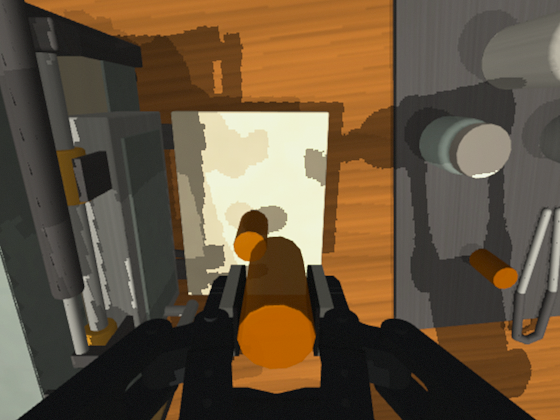

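The wrist view shows bar_b held upright and the shelf's far edge from (173,112) to (328,112), level, so the yaw is right. bar_c's top is near (248,247). I'll re-measure bar_c and the shelf from here.

```bash
python3 - <<'E'
from h import *
np.set_printoptions(precision=4,suppress=True)
c=manip.calibration('wrist')
a=cv2.imread('pics/wrist2.png'); cv2.imwrite('pics/zw2.png',cv2.resize(a[190:380,180:340],None,fx=4,fy=3.1,interpolation=2))
print('c top',w2k(onz(c,248,246,.155)))
print('shelf',[w2k(onz(c,u,v,.095)) for u,v in [(173,112),(328,112),(322,262),(189,290)]])
st=manip.get_state(); print('grasp k',w2k(st['position']+.155*rot(st)[:,0]))
print('held top',[ (z,w2k(onz(c,277,336,z))) for z in(.32,.325)])
E
```

```text
c top [-0.061  -0.0718  0.155 ]
shelf [array([ 0.0113, -0.1828,  0.095 ]), array([-0.1348, -0.1825,  0.095 ]), array([-0.1359, -0.025 ,  0.095 ]), array([0.013 , 0.0101, 0.095 ])]
grasp k [-0.0861 -0.1111  0.2985]
held top [(0.32, array([-0.0862, -0.1104,  0.32  ])), (0.325, array([-0.0862, -0.1145,  0.325 ]))]
```

View pics/zw2.png

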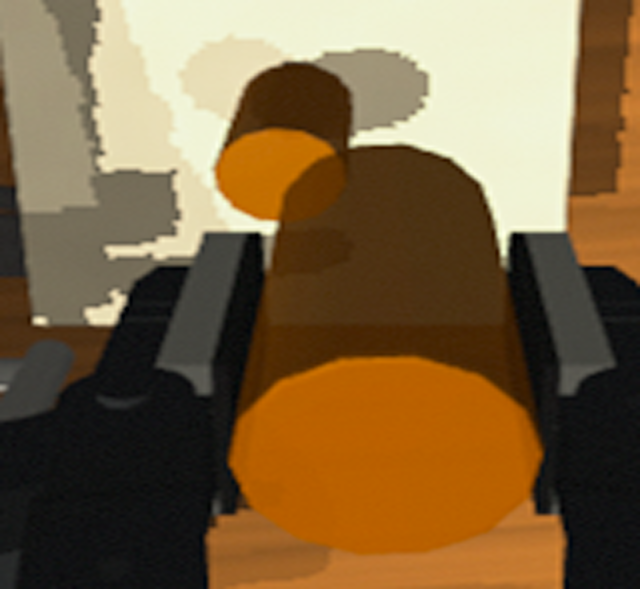

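Request:
arm_command(
  targets=[
    {"dp": [0, -0.025, -0.0135], "turn": [0, 0, 0], "grip": -1},
    {"dp": [0.03, 0, 0], "turn": [0, 0, 0], "grip": -1},
    {"dp": [0.04, 0, 0], "turn": [0, 0, 0], "grip": -1},
    {"dp": [0.04, 0, 0], "turn": [0, 0, 0], "grip": -1},
    {"dp": [0.03, 0, 0], "turn": [0, 0, 0], "grip": -1},
    {"dp": [0.012, 0, 0], "turn": [0, 0, 0], "grip": -1},
    {"dp": [0, 0, 0], "turn": [0, 0, 0], "grip": -1},
    {"dp": [0, 0, 0], "turn": [0, 0, 0], "grip": -1},
  ],
)

```text
clock: 5.85
position: [0.6747, 0.1578, 0.3028]
ee_rot: [-0.04, 0.707, -0.04, -0.705]
contact_force: [0.0, 0.2, 0.1]
width: 0.0292
```

```bash
python3 - <<'E'
from h import *
st=manip.get_state()
go(st,k2w(-.0613,-.124,.138),KY);print(w2k(st['position']+.155*rot(st)[:,0]))
cv2.imwrite('pics/side3.png',cv2.resize(manip.get_image('side')[80:210,200:340,::-1],None,fx=5,fy=4.5,interpolation=2))
E
```

```text
clock 5.85 grasp [0.6751 0.1578 0.1478] width 0.0292 F [0.  0.2 0.1]
 turn deg [-0.04 -0.16  0.03]
 dp in final axes (turn first) [0.0098 0.0014 0.0016]  in present axes [0.0098 0.0014 0.0016]
[-0.05977784 -0.12600248  0.14776213]
```

View pics/side3.png

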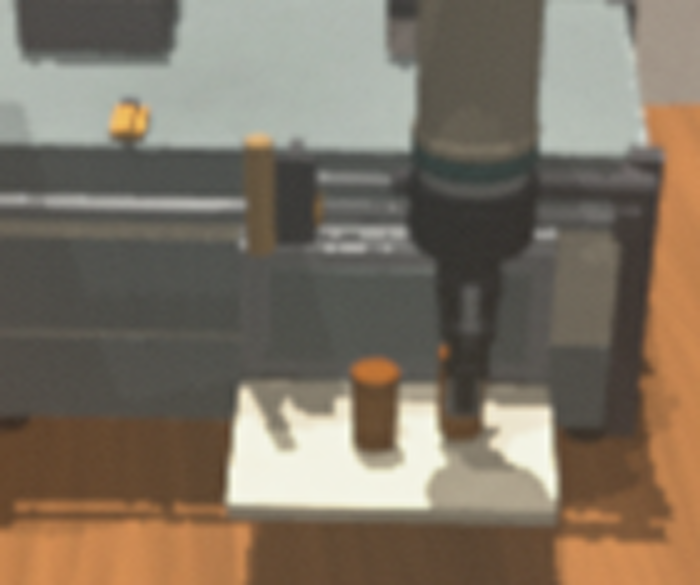

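The side view shows the held bar upright beside bar_c, about 10 mm above the shelf. Next come a small correction and a slow lowering.

Request:
arm_command(
  targets=[
    {"dp": [0.004, 0.001, 0.001], "turn": [0, 0, 0], "grip": -1},
    {"dp": [0.0025, 0, 0], "turn": [0, 0, 0], "grip": -1},
    {"dp": [0.0015, 0, 0], "turn": [0, 0, 0], "grip": -1},
    {"dp": [0, 0, 0], "turn": [0, 0, 0], "grip": -1},
  ],
)

```text
clock: 6.3
position: [0.6728, 0.1573, 0.2931]
ee_rot: [-0.04, 0.706, -0.04, -0.706]
contact_force: [0.1, 0.5, -0.1]
width: 0.0293
```

Request:
arm_command(
  targets=[
    {"dp": [0.001, 0, 0], "turn": [0, 0, 0], "grip": -1},
    {"dp": [0, 0, 0], "turn": [0, 0, 0], "grip": -1},
  ],
)

```text
clock: 6.5
position: [0.6728, 0.1573, 0.293]
ee_rot: [-0.04, 0.706, -0.04, -0.706]
contact_force: [-1.4, -1.1, 4.3]
width: 0.0291
```

Request:
arm_command(
  targets=[
    {"dp": [0.001, 0, 0], "turn": [0, 0, 0], "grip": -1},
    {"dp": [0, 0, 0], "turn": [0, 0, 0], "grip": -1},
  ],
)

```text
clock: 6.7
position: [0.6727, 0.1573, 0.293]
ee_rot: [-0.04, 0.706, -0.04, -0.706]
contact_force: [-2.7, -1.5, 7.6]
width: 0.029
```

Request:
arm_command(
  targets=[
    {"dp": [-0.001, 0, 0], "turn": [0, 0, 0], "grip": -0.1},
    {"dp": [0, 0, 0], "turn": [0, 0, 0], "grip": 0.1},
    {"dp": [0, 0, 0], "turn": [0, 0, 0], "grip": 0.2},
    {"dp": [0, 0, 0], "turn": [0, 0, 0], "grip": 0.2},
  ],
)

```text
clock: 7.1
position: [0.6729, 0.1573, 0.2916]
ee_rot: [0.04, -0.706, 0.04, 0.706]
contact_force: [0.2, -0.1, -0.4]
width: 0.0513
```

Request:
arm_command(
  targets=[
    {"dp": [-0.015, 0, 0], "turn": [0, 0, 0], "grip": 0.2},
    {"dp": [-0.04, 0, 0], "turn": [0, 0, 0], "grip": 0.2},
    {"dp": [-0.045, 0, 0], "turn": [0, 0, 0], "grip": 0.2},
    {"dp": [-0.045, 0, 0], "turn": [0, 0, 0], "grip": 0.2},
    {"dp": [-0.02, 0, 0], "turn": [0, 0, 0], "grip": 0.4},
    {"dp": [0, 0, 0], "turn": [0, 0, 0], "grip": 0.4},
    {"dp": [0, 0, 0], "turn": [0, 0, 0], "grip": 0.4},
  ],
)

```text
clock: 7.8
position: [0.6727, 0.1573, 0.4564]
ee_rot: [0.04, -0.706, 0.04, 0.706]
contact_force: [-0.2, -0.1, -0.6]
width: 0.0601
```

```bash
python3 - <<'E'
from h import *
st=manip.get_state()
c=manip.calibration('wrist');cv2.imwrite('pics/w4.png',manip.get_image('wrist')[:,:,::-1])
b=manip.get_image('scene');cv2.imwrite('pics/s4.png',cv2.resize(b[230:380,280:480,::-1],None,fx=4,fy=4,interpolation=2))
cv2.imwrite('pics/d4.png',cv2.resize(manip.get_image('side')[60:210,180:340,::-1],None,fx=4,fy=4,interpolation=2))
go(st,[.5045,-.1285,.18],KY)
print('a top w1 view')
E
```

```text
clock 7.8 grasp [0.6726 0.1572 0.3014] width 0.0601 F [-0.2 -0.1 -0.6]
 turn deg [-0.    0.03 -0.01]
 dp in final axes (turn first) [0.1214 0.303  0.1348]  in present axes [0.1216 0.303  0.1347]
a top w1 view
```

View pics/w4.png

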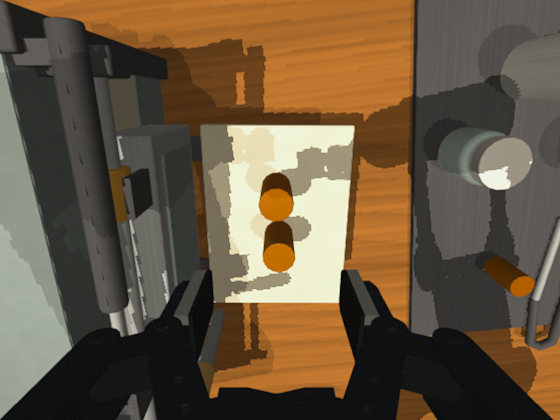

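View pics/s4.png

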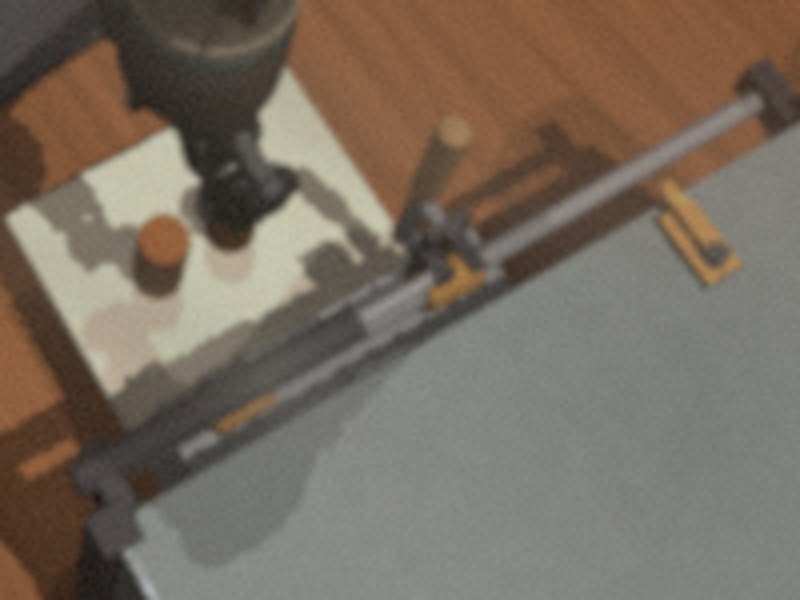

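View pics/d4.png

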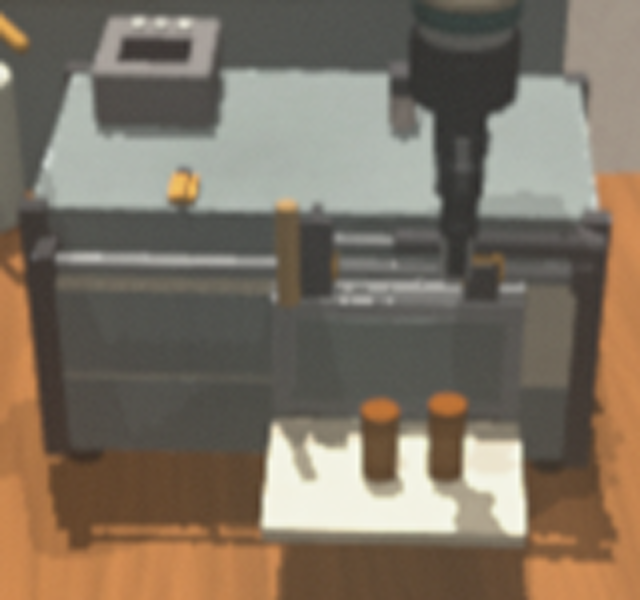

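bar_b stands upright: in the wrist view its top is at (276,204), with bar_c at (279,256). On to bar_a.

Request:
arm_command(
  targets=[
    {"dp": [0, 0.02, 0.009], "turn": [0, 0, 0], "grip": 0.4},
    {"dp": [0, 0.04, 0.018], "turn": [0, 0, 0], "grip": 0.4},
    {"dp": [0, 0.042, 0.019], "turn": [0, 0, 0], "grip": 0.4},
    {"dp": [0, 0.042, 0.019], "turn": [0, 0, 0], "grip": 0.4},
    {"dp": [0, 0.042, 0.019], "turn": [0, 0, 0], "grip": 0.4},
    {"dp": [0, 0.042, 0.019], "turn": [0, 0, 0], "grip": 0.4},
    {"dp": [0, 0.042, 0.019], "turn": [0, 0, 0], "grip": 0.4},
    {"dp": [0.03, 0.033, 0.013], "turn": [0, 0, 0], "grip": 0.4},
  ],
)

```text
clock: 8.75
position: [0.5037, -0.1305, 0.429]
ee_rot: [-0.039, 0.708, -0.041, -0.704]
contact_force: [1.0, -0.8, -0.2]
width: 0.0597
```

Request:
arm_command(
  targets=[
    {"dp": [0.04, 0, 0], "turn": [0, 0, 0], "grip": 0.4},
    {"dp": [0.02, 0, 0], "turn": [0, 0, 0], "grip": 0.4},
    {"dp": [0, 0, 0], "turn": [0, 0, 0], "grip": 0.4},
    {"dp": [0, 0, 0], "turn": [0, 0, 0], "grip": 0.4},
  ],
)

```text
clock: 9.15
position: [0.5045, -0.1285, 0.3665]
ee_rot: [0.04, -0.705, 0.04, 0.707]
contact_force: [0.5, 0.0, -0.0]
width: 0.0596
```

```bash
python3 - <<'E'
from h import *
im=cv2.imread('pics/w4.png')
st=manip.get_state()
c=manip.calibration('wrist');im=manip.get_image('wrist');cv2.imwrite('pics/w5.png',im[:,:,::-1])
go(st,[.5045,-.1285,.047],KY); print(proj(c,[.5045,-.1285,.067]))
h=cv2.cvtColor(im,cv2.COLOR_RGB2HSV); m=cv2.inRange(h,(8,200,170),(22,255,255))
n,l,s,ce=cv2.connectedComponentsWithStats(m); print([(s[i],ce[i]) for i in range(1,n) if 250<s[i][4]<4000])
E
```

```text
clock 9.15 grasp [ 0.5042 -0.1284  0.2115] width 0.0596 F [ 0.5  0.  -0. ]
 turn deg [0.   0.09 0.02]
 dp in final axes (turn first) [ 0.1645  0.     -0.    ]  in present axes [ 1.645e-01  1.000e-04 -3.000e-04]
[276.67009353 202.31548574]
[(array([260, 187,  34,  32, 852], dtype=int32), array([276.41901408, 202.24530516]))]
```

View pics/w5.png

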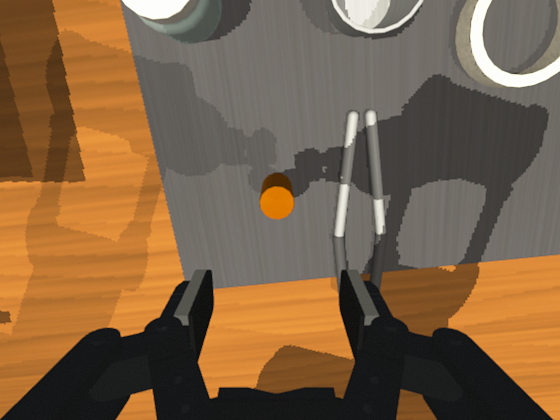

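bar_a's top is at (276,202), exactly as predicted, and the jacks' nearest blade at (340,200) is clear of the finger. Now down and grasp.

Request:
arm_command(
  targets=[
    {"dp": [0.04, 0, 0], "turn": [0, 0, 0], "grip": 0.3},
    {"dp": [0.04, 0, 0], "turn": [0, 0, 0], "grip": 0.3},
    {"dp": [0.035, 0, 0], "turn": [0, 0, 0], "grip": 0.3},
    {"dp": [0.03, 0, 0], "turn": [0, 0, 0], "grip": 0.3},
    {"dp": [0.016, 0, 0], "turn": [0, 0, 0], "grip": 0.3},
    {"dp": [0, 0, 0], "turn": [0, 0, 0], "grip": 0.3},
    {"dp": [0, 0, 0], "turn": [0, 0, 0], "grip": 0.3},
  ],
)

```text
clock: 9.9
position: [0.5055, -0.1286, 0.2072]
ee_rot: [-0.04, 0.707, -0.04, -0.705]
contact_force: [-0.3, 0.4, 0.3]
width: 0.0553
```

Request:
arm_command(
  targets=[
    {"dp": [0, 0, 0], "turn": [0, 0, 0], "grip": -1},
    {"dp": [0, 0, 0], "turn": [0, 0, 0], "grip": -1},
    {"dp": [0, 0, 0], "turn": [0, 0, 0], "grip": -1},
    {"dp": [0, 0, 0], "turn": [0, 0, 0], "grip": -1},
    {"dp": [0, 0, 0], "turn": [0, 0, 0], "grip": -1},
  ],
)

```text
clock: 10.4
position: [0.5052, -0.1287, 0.2078]
ee_rot: [-0.04, 0.707, -0.04, -0.705]
contact_force: [0.3, 0.2, 5.8]
width: 0.029
```

```bash
python3 - <<'E'
from h import *
st=manip.get_state()
go(st,k2w(-.09,-.024,.26),KY)
E
```

```text
clock 10.4 grasp [ 0.5058 -0.1289  0.0528] width 0.029 F [0.3 0.2 5.8]
 turn deg [-0.   -0.21 -0.05]
 dp in final axes (turn first) [-0.2072 -0.2737 -0.0344]  in present axes [-0.2073 -0.2736 -0.0352]
```

Request:
arm_command(
  targets=[
    {"dp": [-0.02, 0, 0], "turn": [0, 0, 0], "grip": -1},
    {"dp": [-0.045, 0, 0], "turn": [0, 0, 0], "grip": -1},
    {"dp": [-0.045, 0, 0], "turn": [0, 0, 0], "grip": -1},
    {"dp": [-0.045, 0, 0], "turn": [0, 0, 0], "grip": -1},
    {"dp": [-0.042, 0, 0], "turn": [0, 0, 0], "grip": -1},
    {"dp": [-0.02, -0.02, 0], "turn": [0, 0, 0], "grip": -1},
    {"dp": [0, -0.04, -0.005], "turn": [0, 0, 0], "grip": -1},
    {"dp": [0, -0.044, -0.006], "turn": [0, 0, 0], "grip": -1},
  ],
)

```text
clock: 11.2
position: [0.5269, -0.0261, 0.4247]
ee_rot: [-0.041, 0.707, -0.041, -0.705]
contact_force: [0.7, 0.4, -1.4]
width: 0.0288
```

Request:
arm_command(
  targets=[
    {"dp": [0, -0.044, -0.006], "turn": [0, 0, 0], "grip": -1},
    {"dp": [0, -0.044, -0.006], "turn": [0, 0, 0], "grip": -1},
    {"dp": [0, -0.044, -0.006], "turn": [0, 0, 0], "grip": -1},
    {"dp": [0, -0.037, -0.006], "turn": [0, 0, 0], "grip": -1},
    {"dp": [0, 0, 0], "turn": [0, 0, 0], "grip": -1},
    {"dp": [0, 0, 0], "turn": [0, 0, 0], "grip": -1},
    {"dp": [0, 0, 0], "turn": [0, 0, 0], "grip": -1},
  ],
)

```text
clock: 11.9
position: [0.5697, 0.1381, 0.423]
ee_rot: [0.04, -0.706, 0.041, 0.706]
contact_force: [0.4, -0.8, -0.8]
width: 0.0289
```

```bash
python3 - <<'E'
from h import *
np.set_printoptions(precision=4,suppress=True)
st=manip.get_state();c=manip.calibration('wrist');im=manip.get_image('wrist');cv2.imwrite('pics/w6.png',im[:,:,::-1])
go(st,k2w(-.0613,-.02,.25),KY);print('grasp k',w2k(st['position']+.155*rot(st)[:,0]))
h=cv2.cvtColor(im,cv2.COLOR_RGB2HSV); m=cv2.inRange(h,(8,200,170),(22,255,255))
n,l,s,ce=cv2.connectedComponentsWithStats(m)
for i in range(1,n):
  if 200<s[i][4]<9000: print(s[i],ce[i],[w2k(onz(c,*ce[i],z)) for z in(.155,.16)])
E
```

```text
clock 11.9 grasp [0.5696 0.138  0.268 ] width 0.0289 F [ 0.4 -0.8 -0.8]
 turn deg [-0.03  0.03 -0.05]
 dp in final axes (turn first) [ 0.018  -0.03    0.0035]  in present axes [ 0.018  -0.03    0.0035]
grasp k [-0.0915 -0.0234  0.268 ]
[ 206   49   44   47 1618] [227.5773  72.0192] [array([-0.0594, -0.1233,  0.155 ]), array([-0.06  , -0.1229,  0.16  ])]
[ 216  132   40   40 1229] [235.5566 151.0724] [array([-0.0625, -0.0716,  0.155 ]), array([-0.0631, -0.0723,  0.16  ])]
[ 241  295   70   61 3392] [275.7131 324.9009] [array([-0.0909,  0.0758,  0.155 ]), array([-0.0909,  0.0719,  0.16  ])]
```

View pics/w6.png

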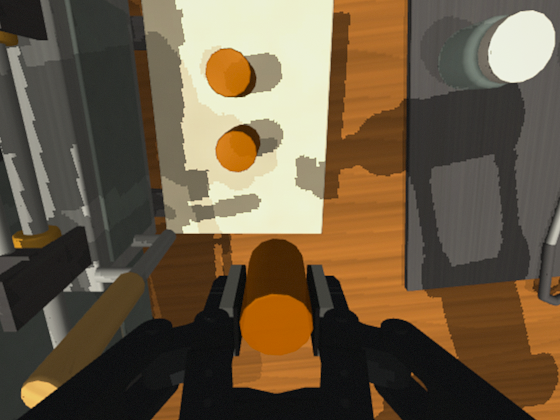

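bar_b is at kiln-frame (-60,-123) mm and bar_c at (-62,-72) mm. bar_a is held upright, and the handle is visible at lower left around (40,390) to (170,240). I'll move over the place and lower partway.

Request:
arm_command(
  targets=[
    {"dp": [0, -0.015, 0.0015], "turn": [0, 0, 0], "grip": -1},
    {"dp": [0, -0.0145, 0.0015], "turn": [0, 0, 0], "grip": -1},
    {"dp": [0, 0, 0], "turn": [0, 0, 0], "grip": -1},
    {"dp": [0.02, 0, 0], "turn": [0, 0, 0], "grip": -1},
    {"dp": [0.03, 0, 0], "turn": [0, 0, 0], "grip": -1},
    {"dp": [0, 0, 0], "turn": [0, 0, 0], "grip": -1},
    {"dp": [0, 0, 0], "turn": [0, 0, 0], "grip": -1},
  ],
)

```text
clock: 12.65
position: [0.571, 0.1684, 0.3731]
ee_rot: [-0.04, 0.706, -0.04, -0.706]
contact_force: [1.3, -0.2, -1.6]
width: 0.0289
```

```bash
python3 - <<'E'
from h import *
np.set_printoptions(precision=4,suppress=True)
st=manip.get_state()
go(st,k2w(-.062,-.0205,.148),KY);print('grasp k',w2k(st['position']+.155*rot(st)[:,0]))
b=manip.get_image('scene')[200:350,270:470,::-1];d=manip.get_image('side')[60:210,180:340,::-1]
cv2.imwrite('pics/m7.png',cv2.resize(np.hstack([b,d]),None,fx=2.2,fy=2.2,interpolation=2))
E
```

```text
clock 12.65 grasp [0.571  0.1683 0.2181] width 0.0289 F [ 1.3 -0.2 -1.6]
 turn deg [-0.   -0.01 -0.04]
 dp in final axes (turn first) [0.0701 0.0009 0.0009]  in present axes [0.0701 0.0009 0.0009]
grasp k [-0.0612 -0.0214  0.2181]
```

View pics/m7.png

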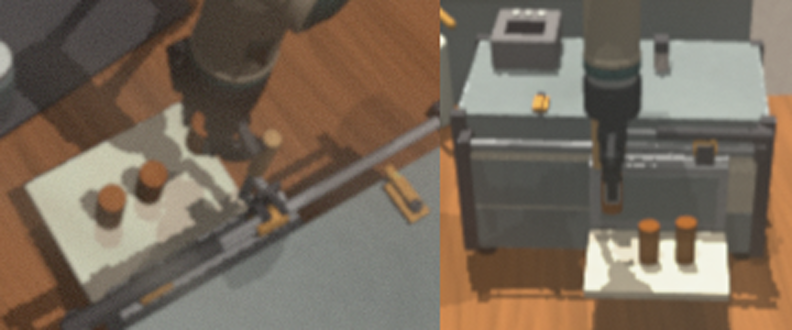

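The views show the hand passing clear in front of the handle, and the two standing bars are undisturbed. I'll keep lowering.

Request:
arm_command(
  targets=[
    {"dp": [0.02, 0.0009, 0.0009], "turn": [0, 0, 0], "grip": -1},
    {"dp": [0.025, 0, 0], "turn": [0, 0, 0], "grip": -1},
    {"dp": [0.02, 0, 0], "turn": [0, 0, 0], "grip": -1},
    {"dp": [0.005, 0, 0], "turn": [0, 0, 0], "grip": -1},
    {"dp": [0, 0, 0], "turn": [0, 0, 0], "grip": -1},
    {"dp": [0, 0, 0], "turn": [0, 0, 0], "grip": -1},
  ],
)

```text
clock: 13.35
position: [0.5705, 0.1676, 0.3044]
ee_rot: [-0.04, 0.707, -0.04, -0.705]
contact_force: [5.3, -0.8, -2.6]
width: 0.029
```

```bash
python3 - <<'E'
from h import *
st=manip.get_state()
go(st,k2w(-.062,-.0205,.136),KY);print('grasp k',w2k(st['position']+.155*rot(st)[:,0]))
cv2.imwrite('pics/side8.png',cv2.resize(manip.get_image('side')[80:210,200:340,::-1],None,fx=5,fy=4.5,interpolation=2))
E
```

```text
clock 13.35 grasp [0.5711 0.1676 0.1494] width 0.029 F [ 5.3 -0.8 -2.6]
 turn deg [-0.02 -0.21  0.03]
 dp in final axes (turn first) [0.0134 0.0001 0.0005]  in present axes [0.0134 0.0001 0.0005]
grasp k [-0.06185845 -0.02155055  0.14937744]
```

View pics/side8.png

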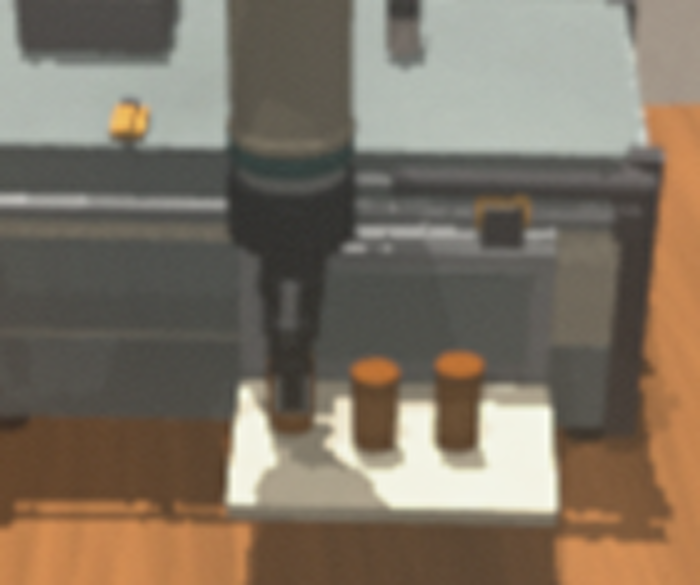

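```bash
python3 - <<'E'
from h import *
st=manip.get_state();print(st['contact_force'].round(1),st['moment'].round(2))
cv2.imwrite('pics/w9.png',manip.get_image('wrist')[:,:,::-1])
cv2.imwrite('pics/s9.png',cv2.resize(manip.get_image('scene')[200:350,270:470,::-1],None,fx=4,fy=4,interpolation=2))
st=manip.get_state();print(st['contact_force'].round(1),st['moment'].round(2))
E
```

```text
[ 4.7 -1.5 -2.5] [-0.19 -0.47 -0.35]
[ 5.2 -1.1 -3.4] [-0.27 -0.45 -0.37]
```

View pics/w9.png

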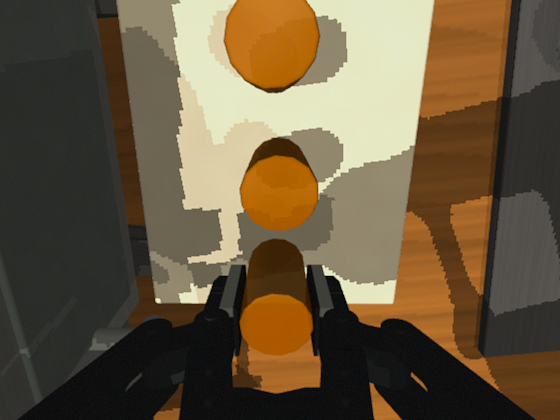

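View pics/s9.png

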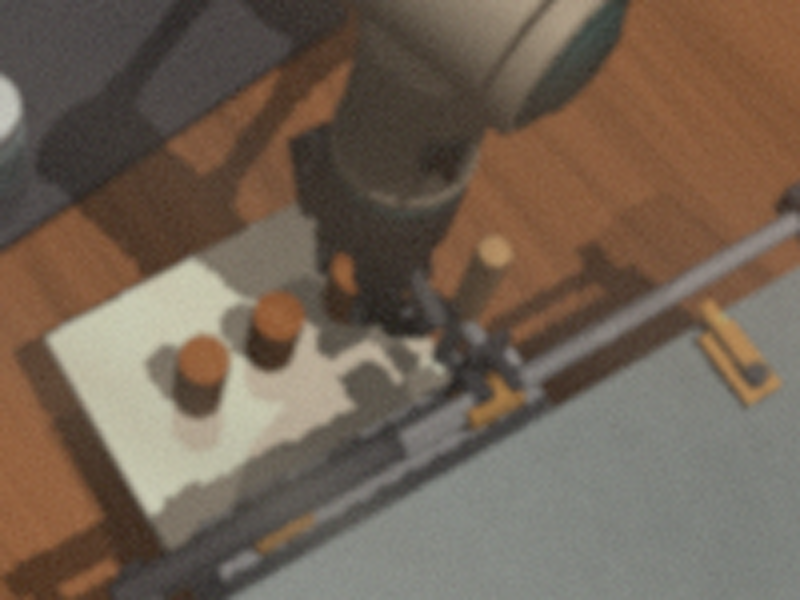

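Wrist and scene views show the bar hanging about 13 mm above the shelf in line with the others, and the door is still shut. The force reading of about 6 N and its moment point to the left knuckle brushing the handle's bracket. The bar is round, so I'll back up, yaw the hand 20° away from the handle and lower again.

Request:
arm_command(
  targets=[
    {"dp": [-0.035, 0, 0], "turn": [0, 0, 0], "grip": -1},
    {"dp": [-0.035, 0, 0], "turn": [0, 0, 0], "grip": -1},
    {"dp": [0, 0, 0], "turn": [5, 0, 0], "grip": -1},
    {"dp": [0, 0, 0], "turn": [7, 0, 0], "grip": -1},
    {"dp": [0, 0, 0], "turn": [8, 0, 0], "grip": -1},
    {"dp": [0, 0, 0], "turn": [0, 0, 0], "grip": -1},
    {"dp": [0, 0, 0], "turn": [0, 0, 0], "grip": -1},
  ],
)

```text
clock: 14.2
position: [0.5689, 0.1678, 0.3737]
ee_rot: [0.161, -0.688, 0.161, 0.689]
contact_force: [-0.1, -0.5, -1.9]
width: 0.0288
```

Request:
arm_command(
  targets=[
    {"dp": [0.02, 0, 0], "turn": [0, 0, 0], "grip": -1},
    {"dp": [0.025, 0, 0], "turn": [0, 0, 0], "grip": -1},
    {"dp": [0.02, 0, 0], "turn": [0, 0, 0], "grip": -1},
    {"dp": [0.006, 0, 0], "turn": [0, 0, 0], "grip": -1},
    {"dp": [0, 0, 0], "turn": [0, 0, 0], "grip": -1},
    {"dp": [0, 0, 0], "turn": [0, 0, 0], "grip": -1},
  ],
)

```text
clock: 14.8
position: [0.5699, 0.1678, 0.303]
ee_rot: [-0.162, 0.689, -0.162, -0.688]
contact_force: [0.1, 1.2, -0.7]
width: 0.0286
```

```bash
python3 - <<'E'
from h import *
st=manip.get_state()
a=np.radians(20); 
go(st,k2w(-.062,-.0205,.136),np.cos(a)*KY+np.sin(a)*KX*0+0*KX)
print('grasp k',w2k(st['position']+.155*rot(st)[:,0]),(rot(st).T@KX).round(3),(rot(st).T@KY).round(3),st['moment'].round(2),st['qpos'].round(2))
c=manip.calibration('wrist');im=manip.get_image('wrist')
cv2.imwrite('pics/w10.png',im[:,:,::-1])
h=cv2.cvtColor(im,cv2.COLOR_RGB2HSV); m=cv2.inRange(h,(8,200,170),(22,255,255))
n,l,s,ce=cv2.connectedComponentsWithStats(m)
for i in range(1,n):
  if 200<s[i][4]<12000: print(s[i],ce[i],[w2k(onz(c,*ce[i],z)) for z in(.155,.16)])
E
```

```text
clock 14.8 grasp [0.5701 0.1678 0.148 ] width 0.0286 F [ 0.1  1.2 -0.7]
 turn deg [-19.96  -0.08   0.04]
 dp in final axes (turn first) [ 0.012   0.0002 -0.0002]  in present axes [ 0.012   0.0001 -0.0002]
grasp k [-0.06175749 -0.02054279  0.14803739] [ 0.    -0.94   0.341] [-0.001  0.341  0.94 ] [-0.01  0.02  0.04] [ 0.17  0.38  1.62 -0.    1.14  2.2 ]
[ 112    5   93  101 7140] [158.29061625  54.91722689] [array([-0.05901182, -0.12430889,  0.155     ]), array([-0.06033682, -0.12322498,  0.16      ])]
[ 193  162   77   74 4061] [229.68800788 196.65057868] [array([-0.06241745, -0.07269206,  0.155     ]), array([-0.0635978 , -0.07380047,  0.16      ])]
[246 295  50  20 492] [267.85772358 302.90650407] [array([-0.0597435 , -0.02529967,  0.155     ]), array([-0.06103743, -0.02842098,  0.16      ])]
```

View pics/w10.png

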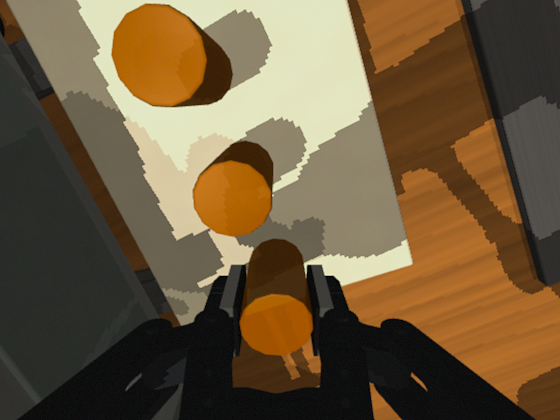

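The contact is gone, with force near zero, and bar_a hangs at (-62,-20.5) mm in the kiln frame, in line with the others. Lowering slowly.

Request:
arm_command(
  targets=[
    {"dp": [0.005, 0, 0], "turn": [0, 0, 0], "grip": -1},
    {"dp": [0.003, 0, 0], "turn": [0, 0, 0], "grip": -1},
    {"dp": [0.002, 0, 0], "turn": [0, 0, 0], "grip": -1},
    {"dp": [0, 0, 0], "turn": [0, 0, 0], "grip": -1},
  ],
)

```text
clock: 15.25
position: [0.5693, 0.1676, 0.2917]
ee_rot: [0.162, -0.688, 0.162, 0.689]
contact_force: [-0.8, 0.2, -0.7]
width: 0.0293
```

Request:
arm_command(
  targets=[
    {"dp": [0.001, 0, 0], "turn": [0, 0, 0], "grip": -1},
    {"dp": [0, 0, 0], "turn": [0, 0, 0], "grip": -1},
  ],
)

```text
clock: 15.45
position: [0.5695, 0.1677, 0.291]
ee_rot: [0.162, -0.688, 0.162, 0.688]
contact_force: [-0.2, -0.2, -2.2]
width: 0.0288
```

Request:
arm_command(
  targets=[
    {"dp": [0.001, 0, 0], "turn": [0, 0, 0], "grip": -1},
    {"dp": [0, 0, 0], "turn": [0, 0, 0], "grip": -1},
  ],
)

```text
clock: 15.65
position: [0.5694, 0.1677, 0.2908]
ee_rot: [-0.162, 0.688, -0.162, -0.688]
contact_force: [-1.5, -0.5, 4.6]
width: 0.0289
```

Request:
arm_command(
  targets=[
    {"dp": [0, 0, 0], "turn": [0, 0, 0], "grip": -0.15},
    {"dp": [0, 0, 0], "turn": [0, 0, 0], "grip": 0.0},
    {"dp": [0, 0, 0], "turn": [0, 0, 0], "grip": 0.1},
    {"dp": [0, 0, 0], "turn": [0, 0, 0], "grip": 0.1},
  ],
)

```text
clock: 16.05
position: [0.5695, 0.1677, 0.2899]
ee_rot: [0.162, -0.688, 0.162, 0.688]
contact_force: [0.3, 0.1, 0.3]
width: 0.0467
```

Request:
arm_command(
  targets=[
    {"dp": [-0.01, 0, 0], "turn": [0, 0, 0], "grip": 0.1},
    {"dp": [-0.025, 0, 0], "turn": [0, 0, 0], "grip": 0.1},
    {"dp": [-0.035, 0, 0], "turn": [0, 0, 0], "grip": 0.1},
    {"dp": [-0.045, 0, 0], "turn": [0, 0, 0], "grip": 0.1},
    {"dp": [-0.045, 0, 0], "turn": [0, 0, 0], "grip": 0.1},
    {"dp": [-0.045, 0, 0], "turn": [0, 0, 0], "grip": 0.1},
    {"dp": [-0.03, 0, 0], "turn": [0, 0, 0], "grip": 0.1},
    {"dp": [0, 0, 0], "turn": [0, 0, 0], "grip": 0.1},
  ],
)

```text
clock: 16.85
position: [0.5694, 0.1677, 0.5315]
ee_rot: [-0.164, 0.692, -0.16, -0.684]
contact_force: [0.6, 0.1, 0.1]
width: 0.0469
```

```bash
python3 - <<'E'
from h import *
np.set_printoptions(precision=4,suppress=True)
st=manip.get_state()
c=manip.calibration('wrist');im=manip.get_image('wrist');cv2.imwrite('pics/w11.png',im[:,:,::-1])
d=manip.get_image('side');s=manip.get_image('scene')
cv2.imwrite('pics/d11.png',cv2.resize(d[60:210,180:340,::-1],None,fx=4,fy=4,interpolation=2))
cv2.imwrite('pics/s11.png',cv2.resize(s[200:350,280:480,::-1],None,fx=4,fy=4,interpolation=2))
go(st,k2w(0,0,.272),-KX)
h=cv2.cvtColor(im,cv2.COLOR_RGB2HSV); m=cv2.inRange(h,(8,200,170),(22,255,255))
n,l,s,ce=cv2.connectedComponentsWithStats(m)
for i in range(1,n):
  if 200<s[i][4]<12000: print(s[i],ce[i],[w2k(onz(c,*ce[i],z)) for z in(.15,.155,.16)])
E
```

```text
clock 16.85 grasp [0.5711 0.168  0.3765] width 0.0469 F [0.6 0.1 0.1]
 turn deg [-109.99   -0.74   -0.26]
 dp in final axes (turn first) [ 0.1045 -0.0198 -0.0619]  in present axes [ 0.1045 -0.0507  0.0408]
[227  74  29  31 696] [240.8003  88.5575] [array([-0.0593, -0.1231,  0.15  ]), array([-0.0597, -0.1228,  0.155 ]), array([-0.0602, -0.1224,  0.16  ])]
[249 125  27  28 589] [262.2326 138.1104] [array([-0.0622, -0.0708,  0.15  ]), array([-0.0626, -0.0712,  0.155 ]), array([-0.063 , -0.0716,  0.16  ])]
[266 173  26  25 497] [278.2877 184.9598] [array([-0.0609, -0.0184,  0.15  ]), array([-0.0613, -0.0195,  0.155 ]), array([-0.0617, -0.0207,  0.16  ])]
```

View pics/w11.png

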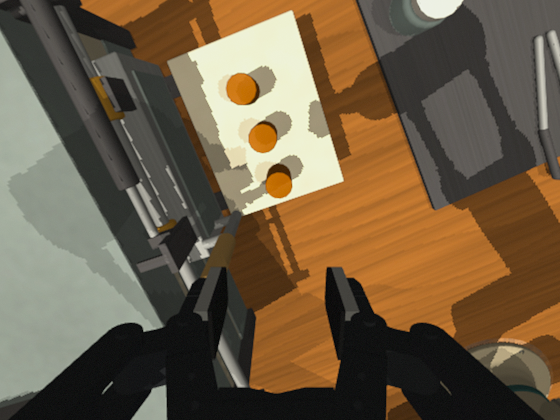

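View pics/d11.png

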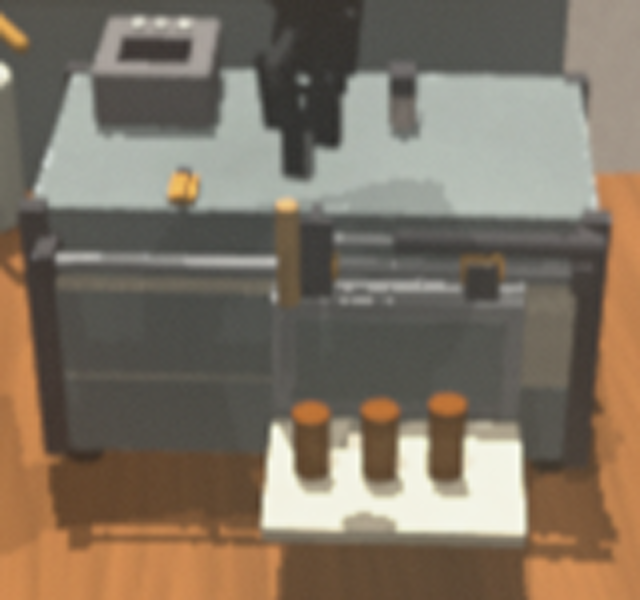

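View pics/s11.png

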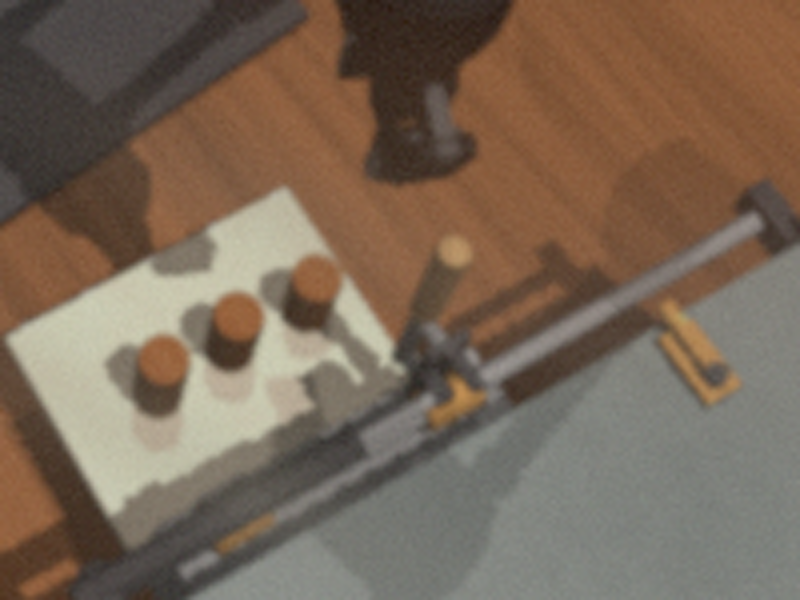

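The row is good: the tops are at kiln-frame y -122, -71 and -18 mm, all at x -60 to -63 mm. That gives gaps of about 21 and 23 mm. The wrist view also shows the pointer tab at about (155,262) and the handle at about (225,250). Now I'll swing the hand 110° for the handle.

Request:
arm_command(
  targets=[
    {"dp": [0, 0, 0], "turn": [-5.5, 0, 0], "grip": 0.1},
    {"dp": [0, 0, 0], "turn": [-8.5, 0, 0], "grip": 0.1},
    {"dp": [0, 0, 0], "turn": [-8.5, 0, 0], "grip": 0.1},
    {"dp": [0, 0, 0], "turn": [-8.5, 0, 0], "grip": 0.1},
    {"dp": [0, 0, 0], "turn": [-8.5, 0, 0], "grip": 0.1},
    {"dp": [0, 0, 0], "turn": [-8.5, 0, 0], "grip": 0.1},
    {"dp": [0, 0, 0], "turn": [-8.5, 0, 0], "grip": 0.1},
    {"dp": [0, 0, 0], "turn": [-8.5, 0, 0], "grip": 0.1},
  ],
)

```text
clock: 17.8
position: [0.5693, 0.1676, 0.5228]
ee_rot: [-0.235, -0.665, -0.235, 0.668]
contact_force: [0.9, -0.4, 1.0]
width: 0.0469
```

Request:
arm_command(
  targets=[
    {"dp": [0, 0, 0], "turn": [-8.5, 0, 0], "grip": 0.1},
    {"dp": [0, 0, 0], "turn": [-8.5, 0, 0], "grip": 0.1},
    {"dp": [0, 0, 0], "turn": [-8.5, 0, 0], "grip": 0.1},
    {"dp": [0, 0, 0], "turn": [-8.5, 0, 0], "grip": 0.1},
    {"dp": [0, 0, 0], "turn": [-8.5, 0, 0], "grip": 0.1},
    {"dp": [0, 0, 0], "turn": [-2.5, 0, 0], "grip": 0.1},
    {"dp": [0, 0, 0], "turn": [0, 0, 0], "grip": 0.1},
    {"dp": [0, 0, 0], "turn": [0, 0, 0], "grip": 0.1},
  ],
)

```text
clock: 18.6
position: [0.5694, 0.1677, 0.5236]
ee_rot: [-0.47, -0.527, -0.471, 0.529]
contact_force: [-0.2, 0.1, 0.3]
width: 0.0468
```

```bash
python3 - <<'E'
from h import *
np.set_printoptions(precision=4,suppress=True)
st=manip.get_state()
c=manip.calibration('wrist');im=manip.get_image('wrist');cv2.imwrite('pics/w12.png',im[:,:,::-1])
go(st,k2w(0,0,.272),-KX)
print([proj(c,k2w(*p)) for p in [(0,0,.295),(0,-.02,.263),(.04,-.02,.263),(.07,-.02,.263)]])
E
```

```text
clock 18.6 grasp [0.569  0.1676 0.3686] width 0.0468 F [-0.2  0.1  0.3]
 turn deg [-0.06  0.05  0.15]
 dp in final axes (turn first) [ 0.0966 -0.0199 -0.062 ]  in present axes [ 0.0966 -0.0197 -0.062 ]
[array([243.4134, 138.3129]), array([277.5855, 132.9675]), array([277.6094,  68.5482]), array([277.6293,  14.8097])]
```

View pics/w12.png

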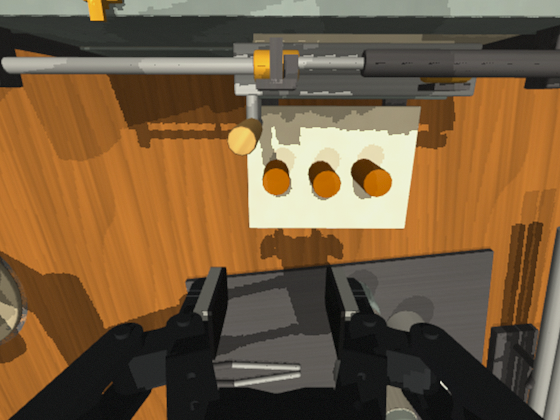

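The wrist view shows the handle's top at (242,139), as predicted. The pointer tab is at (277,50-85) and the clip at (95,8). Nothing is close around the handle, so I'll go over it and down.

Request:
arm_command(
  targets=[
    {"dp": [0, -0.01, -0.031], "turn": [0, 0, 0], "grip": 0.1},
    {"dp": [0, -0.0105, -0.031], "turn": [0, 0, 0], "grip": 0.1},
    {"dp": [0, 0, 0], "turn": [0, 0, 0], "grip": 0.1},
    {"dp": [0, 0, 0], "turn": [0, 0, 0], "grip": 0.1},
  ],
)

```text
clock: 19.05
position: [0.5559, 0.2321, 0.5246]
ee_rot: [-0.471, -0.527, -0.471, 0.528]
contact_force: [-0.5, -0.7, -0.4]
width: 0.0472
```

```bash
python3 - <<'E'
from h import *
np.set_printoptions(precision=4,suppress=True)
st=manip.get_state()
c=manip.calibration('wrist');im=manip.get_image('wrist');cv2.imwrite('pics/w13.png',im[:,:,::-1])
go(st,k2w(0,0,.272),-KX)
print([proj(c,k2w(*p)) for p in [(0,0,.295),(0.076,.088,.25),(0.076,-.02,.263)]])
E
```

```text
clock 19.05 grasp [0.5558 0.2319 0.3696] width 0.0472 F [-0.5 -0.7 -0.4]
 turn deg [0.05 0.06 0.02]
 dp in final axes (turn first) [0.0976 0.0008 0.0005]  in present axes [0.0976 0.0009 0.0004]
[array([277.9221, 236.3175]), array([152.4473, 111.0603]), array([308.1294, 111.8902])]
```

View pics/w13.png

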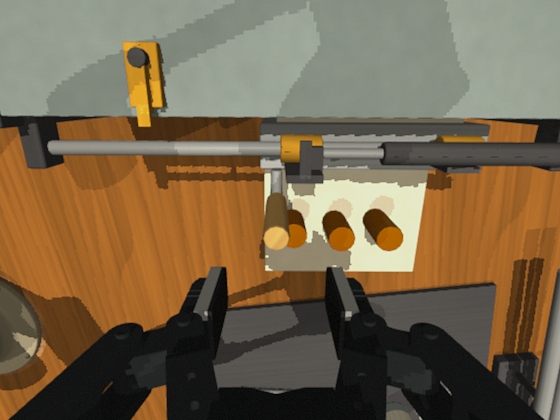

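```bash
python3 - <<'E'
import cv2
a=cv2.imread('pics/w13.png'); cv2.imwrite('pics/z13.png',cv2.resize(a[30:200,100:340],None,fx=3.3,fy=3.3,interpolation=2))
E
```

```text
(no output)
```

View pics/z13.png

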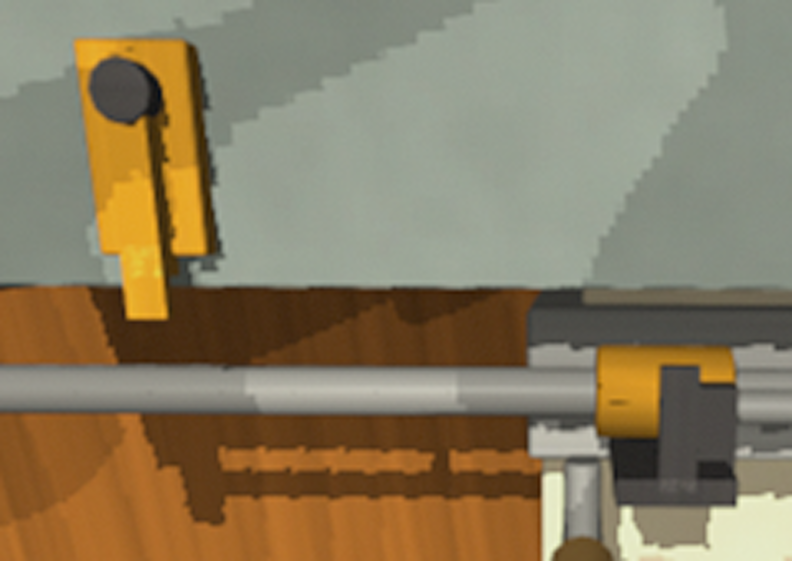

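The zoom shows the clip's nose centred at picture column 143.9 (tip row ~127) and the pointer tab at column 305.7 (tip row ~140).

```bash
python3 - <<'E'
from h import *
np.set_printoptions(precision=4,suppress=True)
c=manip.calibration('wrist')
for z in (.263,.268): print(z,'ptr',w2k(onz(c,305.7,140.6,z)),'nose',w2k(onz(c,143.9,126.5,z)),w2k(onz(c,143.9,117,z)))
print('handle',w2k(onz(c,276,238,.295)))
E
```

```text
0.263 ptr [ 0.0566 -0.0193  0.263 ] nose [0.066 0.09  0.263] [0.0721 0.0892 0.263 ]
0.268 ptr [ 0.0572 -0.0189  0.268 ] nose [0.0663 0.0881 0.268 ] [0.0724 0.0873 0.268 ]
handle [-0.0018  0.001   0.295 ]
```

Request:
arm_command(
  targets=[
    {"dp": [0.03, 0, 0], "turn": [0, 0, 0], "grip": 0.1},
    {"dp": [0.035, 0, 0], "turn": [0, 0, 0], "grip": 0.1},
    {"dp": [0.02, 0, 0], "turn": [0, 0, 0], "grip": 0.1},
    {"dp": [0.01, 0, 0], "turn": [0, 0, 0], "grip": 0.1},
    {"dp": [0, 0, 0], "turn": [0, 0, 0], "grip": 0.1},
  ],
)

```text
clock: 19.6
position: [0.5562, 0.2307, 0.4288]
ee_rot: [-0.47, -0.527, -0.471, 0.529]
contact_force: [0.6, 0.4, 0.7]
width: 0.0471
```

Request:
arm_command(
  targets=[
    {"dp": [0, 0, 0], "turn": [0, 0, 0], "grip": -1},
    {"dp": [0, 0, 0], "turn": [0, 0, 0], "grip": -1},
    {"dp": [0, 0, 0], "turn": [0, 0, 0], "grip": -1},
    {"dp": [0, 0, 0], "turn": [0, 0, 0], "grip": -1},
    {"dp": [0, 0, 0], "turn": [0, 0, 0], "grip": -1},
  ],
  grip_force=60,
)

```text
clock: 20.1
position: [0.5556, 0.2316, 0.4319]
ee_rot: [0.471, 0.528, 0.471, -0.527]
contact_force: [-3.9, -0.6, 5.4]
width: 0.0169
```

```bash
python3 - <<'E'
from h import *
np.set_printoptions(precision=4,suppress=True)
st=manip.get_state()
c=manip.calibration('wrist');im=manip.get_image('wrist');cv2.imwrite('pics/w14.png',im[:,:,::-1])
go(st,k2w(0,0,.272),-KX);print('grasp k',w2k(st['position']+.155*rot(st)[:,0]))
E
```

```text
clock 20.1 grasp [0.5557 0.2317 0.2769] width 0.0169 F [-3.9 -0.6  5.4]
 turn deg [ 0.01 -0.03 -0.05]
 dp in final axes (turn first) [ 0.0049  0.0011 -0.    ]  in present axes [0.0049 0.0011 0.    ]
grasp k [0.0001 0.001  0.2769]
```

View pics/w14.png

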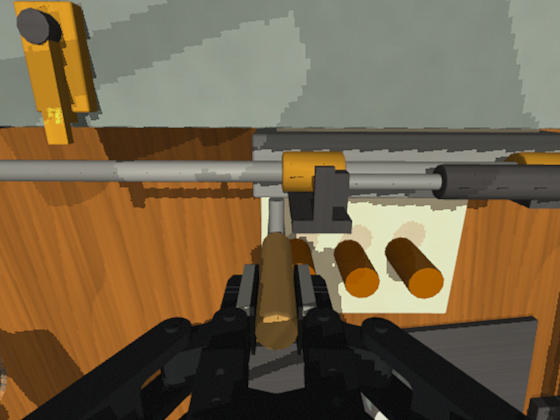

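The handle is gripped (width 17 mm, clear of the pointer hanger). By measurement the pull needed is about 108 mm, so I'll pull 100 mm first and then look.

Request:
arm_command(
  targets=[
    {"dp": [0, -0.006, 0], "turn": [0, 0, 0], "grip": -1},
    {"dp": [0, -0.012, 0], "turn": [0, 0, 0], "grip": -1},
    {"dp": [0, -0.018, 0], "turn": [0, 0, 0], "grip": -1},
    {"dp": [0, -0.02, 0], "turn": [0, 0, 0], "grip": -1},
    {"dp": [0, -0.02, 0], "turn": [0, 0, 0], "grip": -1},
    {"dp": [0, -0.015, 0], "turn": [0, 0, 0], "grip": -1},
    {"dp": [0, -0.009, 0], "turn": [0, 0, 0], "grip": -1},
    {"dp": [0, 0, 0], "turn": [0, 0, 0], "grip": -1},
  ],
)

```text
clock: 20.95
position: [0.4583, 0.2429, 0.4319]
ee_rot: [0.473, 0.53, 0.469, -0.525]
contact_force: [9.3, -1.2, 1.7]
width: 0.0163
```

Request:
arm_command(
  targets=[
    {"dp": [0, 0, 0], "turn": [0, 0, 0], "grip": -1},
    {"dp": [0, 0, 0], "turn": [0, 0, 0], "grip": -1},
    {"dp": [0, 0, 0], "turn": [0, 0, 0], "grip": -1},
  ],
)

```text
clock: 21.25
position: [0.4596, 0.2428, 0.4318]
ee_rot: [0.473, 0.531, 0.468, -0.525]
contact_force: [9.0, -2.5, 1.5]
width: 0.0171
```

```bash
python3 - <<'E'
from h import *
np.set_printoptions(precision=4,suppress=True)
st=manip.get_state()
c=manip.calibration('wrist');im=manip.get_image('wrist');cv2.imwrite('pics/w15.png',im[:,:,::-1])
cv2.imwrite('pics/z15.png',cv2.resize(im[60:260,200:400,::-1],None,fx=3,fy=3,interpolation=2))
go(st,k2w(0,0,.272),-KX);print('grasp k',w2k(st['position']+.155*rot(st)[:,0]),st['contact_force']@KX,st['contact_force']@KY)
for y in(.08,.09): print(proj(c,k2w(.057,y,.263)),proj(c,k2w(.066,y,.263)),proj(c,k2w(.072,y,.263)))
E
```

```text
clock 21.25 grasp [0.4614 0.2428 0.2769] width 0.0171 F [ 9.  -2.5  1.5]
 turn deg [-0.01 -0.1  -0.64]
 dp in final axes (turn first) [0.0048 0.0977 0.0002]  in present axes [0.0059 0.0977 0.0002]
grasp k [0.0005 0.096  0.2769] -1.4357814962176911 -9.228305798613073
[314.3654 167.7569] [315.1674 146.1051] [315.7211 131.1556]
[290.5906 167.8142] [290.8911 146.1481] [291.0986 131.1884]
```

View pics/w15.png

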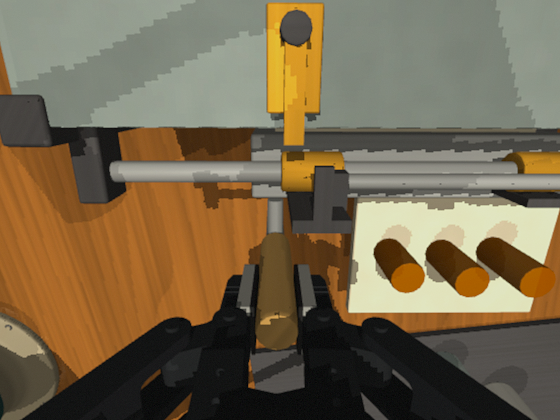

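View pics/z15.png

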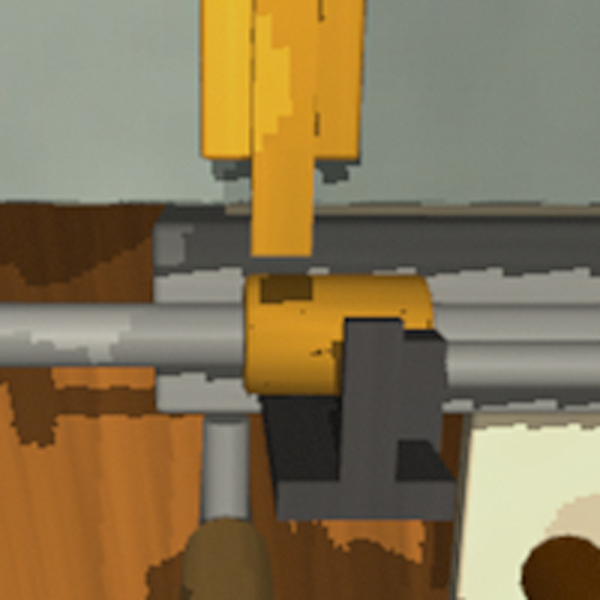

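The door moved 95 mm. The nose is now at column 293.8 and the pointer at 324.5, at 2.38 px/mm, so about 12.9 mm remains.

Request:
arm_command(
  targets=[
    {"dp": [0, -0.006, 0], "turn": [0, 0, 0], "grip": -1},
    {"dp": [0, -0.006, 0], "turn": [0, 0, 0], "grip": -1},
    {"dp": [0, 0, 0], "turn": [0, 0, 0], "grip": -1},
    {"dp": [0, 0, 0], "turn": [0, 0, 0], "grip": -1},
    {"dp": [0, 0, 0], "turn": [0, 0, 0], "grip": -1},
  ],
)

```text
clock: 21.8
position: [0.4478, 0.2442, 0.4318]
ee_rot: [0.473, 0.531, 0.468, -0.524]
contact_force: [9.4, -1.4, 0.9]
width: 0.0168
```

```bash
python3 - <<'E'
from h import *
np.set_printoptions(precision=4,suppress=True)
st=manip.get_state()
c=manip.calibration('wrist');im=manip.get_image('wrist');cv2.imwrite('pics/w16.png',im[:,:,::-1])
cv2.imwrite('pics/z16.png',cv2.resize(im[60:260,220:420,::-1],None,fx=3,fy=3,interpolation=2))
print('grasp k',w2k(st['position']+.155*rot(st)[:,0]),st['contact_force'],st['width'])
for y in(.08,.09): print(proj(c,k2w(.057,y,.263)),proj(c,k2w(.066,y,.263)),proj(c,k2w(.072,y,.263)))
E
```

```text
grasp k [0.0005 0.1078 0.2769] [ 9.4428 -1.3799  0.8941] 0.01678863616462101
[342.4269 167.7934] [343.8178 146.1648] [344.7781 131.232 ]
[318.6971 167.8536] [319.5885 146.2104] [320.204  131.2672]
```

View pics/z16.png

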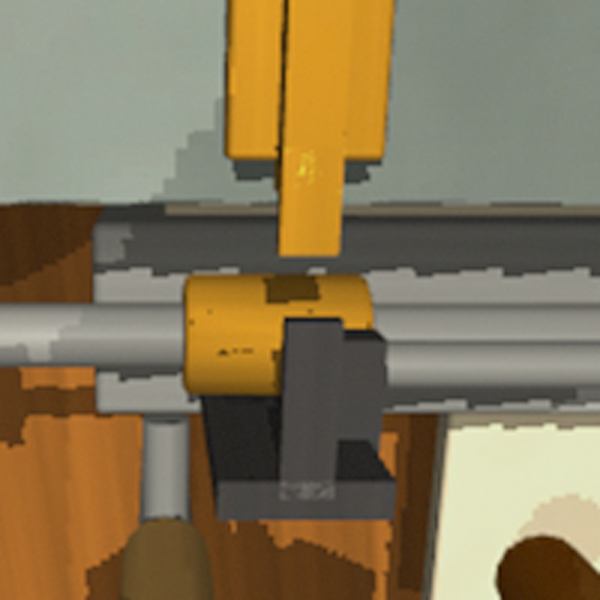

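The pointer is almost level: about 0.8 mm short, plus any height parallax. I'll measure the nose's height from two wrist views to correct for that.

```bash
python3 - <<'E'
from h import *
np.set_printoptions(precision=4,suppress=True)
a=cv2.imread('pics/w14.png'); cv2.imwrite('pics/z14.png',cv2.resize(a[80:180,10:110],None,fx=5,fy=5,interpolation=2))
c=manip.calibration('wrist');st=manip.get_state()
R=rot(st);p=st['position'];Rc=c['R']@R; # cam from tool
tc=c['t']+c['R']@p
def cal(pos,q):
    Rt=Ro.from_quat([q[1],q[2],q[3],q[0]]).as_matrix(); d=dict(c); d['R']=Rc@Rt.T; d['t']=tc-d['R']@np.array(pos); return d
c13=cal([.5559,.2321,.5246],[-.471,-.527,-.471,.528]); c15=cal([.4596,.2428,.4318],[.473,.531,.468,-.525])
X,e=tri(c13,(143.9,126.5),c,(323.3,145.2)); print('nose tip',w2k(X),e)
X,e=tri(c13,(143.9,126.5),c15,(293.8,145.2)); print('nose tip',w2k(X),e)
P=220+(313.5)/3-.33
for z in(.263,): print('ptr tip',w2k(onz(c,P,60+318/3,z)))
for z in(.263,.266,.269): print('nose tip',w2k(onz(c,220+310.5/3-.33,60+256/3,z)))
E
```

```text
nose tip [0.0669 0.089  0.2667] 3.2956007454892905e-05
nose tip [0.0669 0.089  0.2668] 1.3882766645771247e-05
ptr tip [0.0578 0.0877 0.263 ]
nose tip [0.0664 0.0885 0.263 ]
nose tip [0.0667 0.089  0.266 ]
nose tip [0.0671 0.0894 0.269 ]
```

View pics/z14.png

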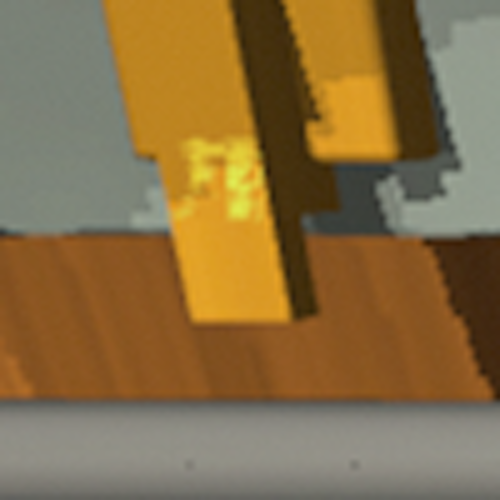

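The nose is at z 267 mm and y 89.0 mm; the pointer is at y 87.7 mm. That leaves 1.2 mm to pull.

Request:
arm_command(
  targets=[
    {"dp": [0, -0.0012, 0], "turn": [0, 0, 0], "grip": -1},
    {"dp": [0, 0, 0], "turn": [0, 0, 0], "grip": -1},
    {"dp": [0, 0, 0], "turn": [0, 0, 0], "grip": -1},
    {"dp": [0, 0, 0], "turn": [0, 0, 0], "grip": -1},
    {"dp": [0, 0, 0], "turn": [0, 0, 0], "grip": -1},
  ],
)

```text
clock: 22.35
position: [0.4468, 0.2443, 0.4318]
ee_rot: [0.473, 0.531, 0.468, -0.524]
contact_force: [9.5, -1.7, 1.7]
width: 0.0166
```

```bash
python3 - <<'E'
from h import *
np.set_printoptions(precision=4,suppress=True)
st=manip.get_state()
c=manip.calibration('wrist');im=manip.get_image('wrist')
cv2.imwrite('pics/z17.png',cv2.resize(im[60:260,220:420,::-1],None,fx=3,fy=3,interpolation=2))
b=manip.get_image('scene');d=manip.get_image('side')
cv2.imwrite('pics/m17.png',cv2.resize(np.hstack([b[200:350,290:460,::-1],d[60:210,180:340,::-1]]),None,fx=2.4,fy=2.4,interpolation=2))
cv2.imwrite('pics/s17.png',b[:,:,::-1])
st2=manip.get_state()
for s in(st,st2): print(s['clock'],'grasp k',w2k(s['position']+.155*rot(s)[:,0]),s['contact_force'].round(1),s['width'],np.abs(s['qd']).max())
E
```

```text
22.35 grasp k [0.0005 0.1088 0.2769] [ 9.5 -1.7  1.7] 0.016579080147541336 0.001056317557200751
22.5 grasp k [0.0005 0.1088 0.2769] [ 9.5 -1.2  1.1] 0.016725509166141236 0.001309095431493536
```

View pics/z17.png

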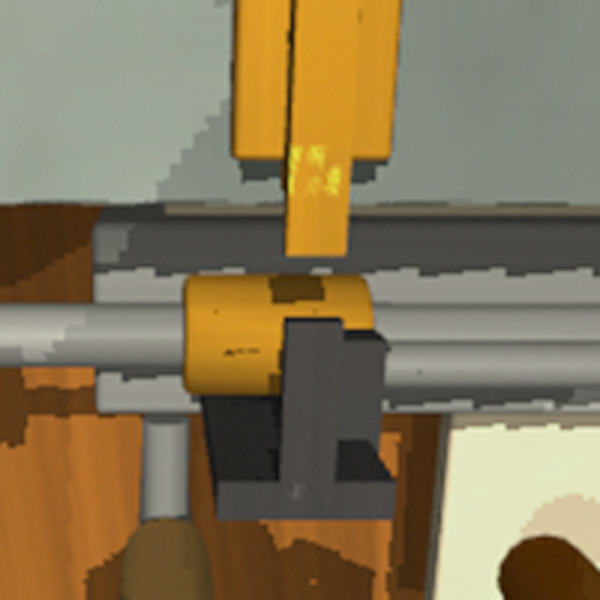

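View pics/m17.png

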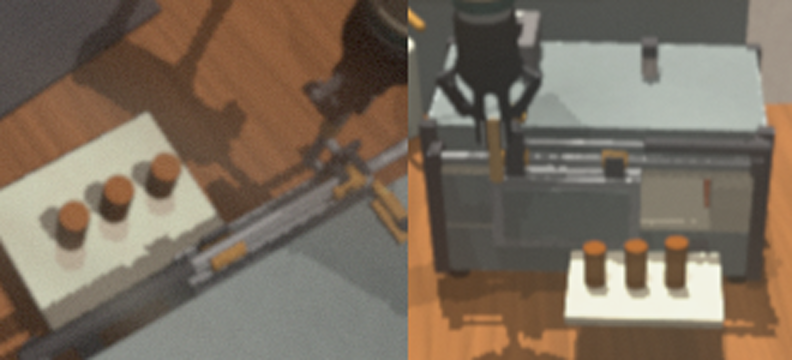

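View pics/s17.png

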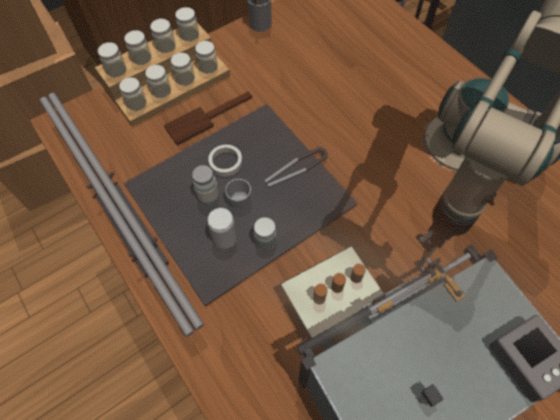

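The pointer is level with the nose to within about 0.3 mm. In the scene and side views all three bars stand in a row and the bystanders are where they were. Handing in while still holding.

```bash
python3 -c "
from rig import manip
print(manip.sign_off())"
```

```text
the job is handed in; nothing more can be done
None
```

The job is handed in: the three bars stand in a row on the shelf, and the arm is still holding the door at the brass clip's mark. It took about 22.5 s of the 64 s allowed.

- **Row:** bar_b and bar_a were set down on either side of bar_c. The last overhead measurement put the three within about 2.5 mm of one line along the middle of the shelf. The gaps are about 21 mm and 23 mm, and all three are upright.
- **Door:** I pulled the handle about 108 mm against roughly 9.5 N of spring force. The pointer is about 0.3 mm short of the clip's nose after correcting for their different heights. The raw picture columns without that correction agree to about 0.1 mm. The hold was steady in the last readings.
- **Contact:** while I first lowered bar_a, the force reading rose to about 6 N, probably from a finger knuckle brushing the handle's bracket. I lifted, turned the hand 20° and lowered again with no contact. The door had not moved.
- **Other things:** the jars, can, tape, cup, jacks and paddle were never touched. The ones in the final picture look unmoved; I did not check the can there.

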